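# Load the stone tumbler with a scoop

## Task

Load the stone tumbler. First pull the retaining pin out of the stone bin's staple and lay it on the bench, then lift the lid off and lay it flat on the bench, right way up; next draw the scoop right out from under the shelf and set it down flat on the open bench, let go, and take it again by its handle. With the scoop bring at least three of the five stones from the bin into the tumbler's bowl without touching stones with the gripper or leaving any outside bin and bowl, then lay the scoop flat on the bench, right way up, and leave everything else where it is.

Things in the scene. Friction and masses are not known exactly. Their poses are not given: they have to be found in the camera images.
- bin: grey steel open box, fixed, 108 (x) x 222 (y) x 58 high; inside 96 x 210 x 50 deep, floor 8 thick. Origin: centre of underside; x away from its staple side (the front), y along its length, z up. At the -y end the inside floor ramps up at 60 degrees, from y = -82 (floor) to y = -105 (40 higher); the rest is flat. The stones lie by the foot of the ramp, at y below -18
- staple (a point): centre of the window of the steel staple (loop) at the bin's front, at (-68, 0, 76) in the bin's frame, same axes. Window 22 wide (y), 21 high above the lid; loop 6 thick (x), 34 wide, its top 93 above the bench. The pin goes through along x
- lid: loose grey lid on the bin's rim, 0.3 kg: plate 112 (x) x 226 (y) x 8, flat below, plus a tongue 72 wide to x = -92 with a slot 22 x 48 round the staple (7 or more to spare all round). Origin: centre of the underside, axes as the bin's. Handle bar along y above the origin: 14 wide (x), 92 long, 35 to 49 above the underside, posts at y = +-38. Lift straight up 45 to clear the staple
- pin: loose retaining pin, 60 g, through the staple, lying on the lid: steel rod of 10 diameter from x = -30 to +38; dark wooden upright grip 20 (x) x 24 (y) x 34 high, x = -50 to -30, its underside level with the rod's. Origin: underside, in the staple's plane; x along the rod, into the bin, z up. Draw it straight along its -x by 45 or more to free it
- shelf: low wooden shelf fixed to the bench, open in front and behind: board 200 (x) x 220 (y), underside 110 and top 125 above the bench, small things on it up to 160; panels 14 thick at both y ends. Origin: bench level under its centre; front edge at x = -100 (robot's side)
- scoop: loose aluminium scoop, 0.18 kg, 190 long. Origin: underside of the bowl; x out of the mouth, z up. Bowl x = -51 to +45 (lip), floor 74 wide, 2.5 thick, mouth and top open; side walls at y = +-35.5, with level rims 9 wide, 36 to 45 up, from x = -45 to +9 (to pinch from above), then raked down to the lip. Back wall x = -47, 45 high. Lies flat at the start, handle under the shelf, bowl out in front
- scoop_handle: the scoop's dark wooden handle, fixed to it (this origin and axes are the scoop's own): a straight bar 16 wide (y), 20 high, level, its centre line 85 above the scoop's underside, from x = -51 to x = -145 in the scoop's frame. It joins the back wall through a plate 22 wide (y) at x = -48
- tumbler_mouth (a point): centre of the open round mouth of the stone tumbler: black rubber bowl 140 outside diameter, wall 4, rim 85 above the bench, inside 57 deep, on a squat grey base fixed to the bench. It may stand in either of two places on the right, the other taken by a heavy round steel block
- tumbler_in (a point): point inside the tumbler's bowl, on its axis, 35 below the mouth and 22 above the bowl's inner floor
- scoop_end (a point): free end of the scoop's handle, at (-145, 0, 85) in the scoop's frame
- scoop_in (a point): point inside the scoop's bowl, at (-5, 0, 14) in the scoop's frame; axes as the scoop's
- block: heavy round steel block fixed to the bench, 100 diameter, 61 high, bystander. Origin: centre of its underside
- stone1: tumbled stone pebble, about 28 x 23 x 23, 25 g, smooth (friction about 0.35). Origin: its centre. Do not touch with the fingers
- stone2: tumbled stone pebble, about 28 x 23 x 23, 25 g, smooth (friction about 0.35). Origin: its centre. Do not touch with the fingers
- stone3: tumbled stone pebble, about 28 x 23 x 23, 25 g, smooth (friction about 0.35). Origin: its centre. Do not touch with the fingers
- stone4: tumbled stone pebble, about 28 x 23 x 23, 25 g, smooth (friction about 0.35). Origin: its centre. Do not touch with the fingers
- stone5: tumbled stone pebble, about 28 x 23 x 23, 25 g, smooth (friction about 0.35). Origin: its centre. Do not touch with the fingers
- jar: loose bystander: white jar, 56 diameter, 100 high, standing. Leave it alone
- can: loose bystander: small can, 44 diameter, 70 high, standing. Leave it alone
- hammer: loose bystander: hammer, about 250 long, lying roughly along the world's y. Leave it alone
- bowl: loose bystander: black bowl, 90 diameter, 40 high, standing. Leave it alone
- tin: loose bystander: flat tin, 58 diameter, 34 high, lying flat. Leave it alone
Not all that is in view belongs to the job. Of the things shaped like the scoop, the aluminium one is meant. There is more than one size of the pin; the job needs the smaller.

How it is judged:
By the outcome, as a careful person would: the job done as asked, in the order asked, and still so for the second after the job is handed in, with the robot touching nothing.
It also fails if it takes over 72 s, if anything falls off the work surface, if the arm or the gripper's body presses on something with over 40 N, if the wrist force passes 120 N, or if a joint passes its speed limit or range.

## Robot

A 6-joint arm with a two-finger parallel gripper is mounted at the origin on the work surface. World frame = base frame: x ahead of the robot, y to its left, z up, the work surface at z = 0. Lengths are in m, angles in rad, forces in N, time in s.
With the tool pointing down it reaches from about 0.375 to 0.925 m from the base axis. Payload 5.7 kg.
Tool frame: the origin (TCP) lies on the centre line of the jaws, within the pads' length; the fingertips stand 14 mm ahead of it and the grasp point (between the pads) lies 5 mm behind it (robot.finger_overhang is the distance from the TCP to the fingertips, in m); y points along the fingers, z is the direction in which the jaws open and shut, and the axes are right-handed (so a half turn about y gives the same grasp; the last joint's range is limited). The gripper opens to 88 mm and grips with 3 to 60 N. Pads are 20 mm wide; open, the fingers measure 115 mm over their backs; the gripper's body (75 mm by 178 mm) begins 61 mm behind the grasp point.
Start: joints at [1.204, 0.359, 1.51, -0, 1.272, -0.115], TCP at [0.149, 0.581, 0.237] pointing down, gripper open.
Joint ranges: [-2.97, 2.97], [-1.01, 2.36], [0.21, 2.38], [-0.96, 4.11], [0.2, 2.71], [-2.98, 2.98]. Speed limits (rad/s): [2.39, 2.39, 3.14, 3.14, 3.14, 3.14].

## Interface

Orientations are given as a unit quaternion [w, x, y, z].
In Python, from station import status, cams, order, robot gives the robot as it stands.
- The arm moves only by the tool jog_arm, never from a script. Its argument "series" is a list of rows, each a list of 7 numbers: the turn, a rotation vector about the world's x, y, z in rad, then the shift along the world's x, y, z in m, then the closure, from -1 (fully open) to 1 (shut). In form: [[ax, ay, az, x, y, z, gripper], ...]. A call has 1 to 12 rows; each row shifts and turns the commanded pose from where the row before left it; what a row does not reach is not made up. A row lasts 1/10 s, in which the tool goes at most 50 mm and 8.59 degrees, less where a joint would pass 70% of its speed; a pose out of reach is approached as far as the arm can. A call with a gripper value outside its range is refused whole. The fingers move at their own pace and stop on an object; the grip force is fixed at half the most. Time passes only in rows, so rows that do not move let the fingers close. It gives the time, the measured TCP pose, the force and the opening at its end, in the units of the state.
- status.observe(): the state, without advancing time (a new reading comes with each control period).
- cams.read_camera(name): name is "scene" or "top"; returns the picture (384x512x3 uint8, red, green, blue); there is no depth.
- cams.camera_info(name): a dict with "intrinsics" (3x3 intrinsics, pixels), "distortion" ([k1, k2, p1, p2, k3] as OpenCV has them; the pictures are not rectified), "R" (3x3) and "t" (3): a world point X has camera coordinates R X + t. Camera axes: x right, y down, z forward; pixel columns grow to the right and rows downward; lengths in m; the calibration is good to about 2 mm. A picture is of the moment at which its call begins. camera_info takes no time and is no camera call.
- order.sign_off(): hands the job in, once; it reports no verdict.
The state is a dict: "clock": time; "qpos": joint angles; "joint_velocities": joint speeds; "joint_efforts": joint torques, N m; "ee_pos": TCP position; "orientation": TCP orientation; "wrist_force": force on the tool from outside, world axes, zero at the start; "wrist_torque": the same for the moment, N m; "finger_gap": opening from 0.0 (shut) to 1.0 (fully open).
Only numpy, scipy, OpenCV 4.12 (cv2) and the standard library are available. Lean on these libraries where they do the work, as an engineer would, in place of code of your own. Each camera call takes 0.05 s, during which the arm holds its last target.

## Working session

There is one attempt and no reset: what is moved stays moved. The work goes in short steps, Python scripts to look and compute and a tool call to move; the robot and the scene stay as the last step left them, time stands still between calls to the robot, and variables do not carry over. Pictures are saved under pics/ and viewed, and the job is handed in when it is done.

Besides the shell and the picture viewer there is one more tool, called after "Call:" by a JSON object that holds its "api" and its "payload". jog_arm: Moves the arm, as the interface text tells. Its arguments: {"type":"object","properties":{"series":{"type":"array"}},"required":["series"]}

```bash
ls; mkdir -p pics; cat > h.py <<'E'
import numpy as np, cv2, json
from station import status, cams, order, robot
def grab(name, fn):
    im=np.array(cams.read_camera(name)); cv2.imwrite('pics/'+fn+'.png', im[:,:,::-1]); return im
def info(name):
    c=cams.camera_info(name); return [np.array(c[k],float) for k in ("intrinsics","distortion","R","t")]
def ray(name,uv):
    K,D,R,t=info(name); p=cv2.undistortPoints(np.array(uv,float).reshape(-1,1,2),K,D).reshape(-1,2)
    d=np.c_[p,np.ones(len(p))]@R; return -R.T@t, d
def onz(name,uv,z):
    o,d=ray(name,uv); s=(z-o[2])/d[:,2]; return o+d*s[:,None]
def proj(name,X):
    K,D,R,t=info(name); return cv2.projectPoints(np.array(X,float).reshape(-1,3),cv2.Rodrigues(R)[0],t,K,D)[0].reshape(-1,2)
def tri(uv1,uv2):
    o1,d1=ray('scene',[uv1]);o2,d2=ray('top',[uv2]);d1=d1[0]/np.linalg.norm(d1);d2=d2[0]/np.linalg.norm(d2)
    A=np.c_[d1,-d2];s=np.linalg.lstsq(A,o2-o1,rcond=None)[0];a=o1+d1*s[0];b=o2+d2*s[1];return (a+b)/2,np.linalg.norm(a-b)
E
python3 - <<'E'
from h import *
for n in('scene','top'):
    im=grab(n,n+'0'); print(n,info(n))
print(status.observe()); print([a for a in dir(robot) if a[0]!='_'])
for n in('scene','top'):
    im=cv2.imread(f'pics/{n}0.png'); cv2.imwrite(f'pics/{n}0b.png',cv2.resize(im,(800,600),interpolation=cv2.INTER_CUBIC))
E
```

```text
pics
scene [array([[428.40234058,   0.        , 253.61514024],
       [  0.        , 428.40234058, 190.56826824],
       [  0.        ,   0.        ,   1.        ]]), array([-0.10304483,  0.        ,  0.        ,  0.        ,  0.        ]), array([[-3.59308866e-01,  9.33218527e-01, -5.65650528e-04],
       [ 6.09707520e-01,  2.34291322e-01, -7.57208239e-01],
       [-7.06508230e-01, -2.72416515e-01, -6.53173303e-01]]), array([ 0.15898906, -0.23158218,  1.48689889])]
top [array([[356.15083765,   0.        , 255.81530883],
       [  0.        , 356.15083765, 184.21231841],
       [  0.        ,   0.        ,   1.        ]]), array([-0.11225231,  0.        ,  0.        ,  0.        ,  0.        ]), array([[ 0.01957069, -0.99978719, -0.00652335],
       [-0.98932966, -0.018423  , -0.14452483],
       [ 0.14437389,  0.00928219, -0.98947967]]), array([-0.00140756,  0.50806692,  0.91798786])]
{'clock': 0.1, 'qpos': array([ 1.20389368e+00,  3.59425292e-01,  1.51132030e+00, -3.78190617e-05,
        1.27249873e+00, -1.15092125e-01]), 'joint_velocities': array([ 0.00070005, -0.00337668, -0.00432152, -0.00174038, -0.00090388,
        0.00038016]), 'joint_efforts': array([-4.09759596e-04, -5.16356635e+01, -2.71405059e+01,  6.75536552e-02,
        2.74776213e-02, -2.75544852e-05]), 'ee_pos': array([0.14929358, 0.58050932, 0.23589969]), 'orientation': array([-0.70093973,  0.70207999, -0.08891646,  0.08866253]), 'wrist_force': array([ 0.88123404, -0.56589239, -0.12711824]), 'wrist_torque': array([ 0.01763669, -0.01251338,  0.01747063]), 'finger_gap': 0.9991216176077118}
['Unreachable', 'finger_overhang']
```

View pics/scene0b.png

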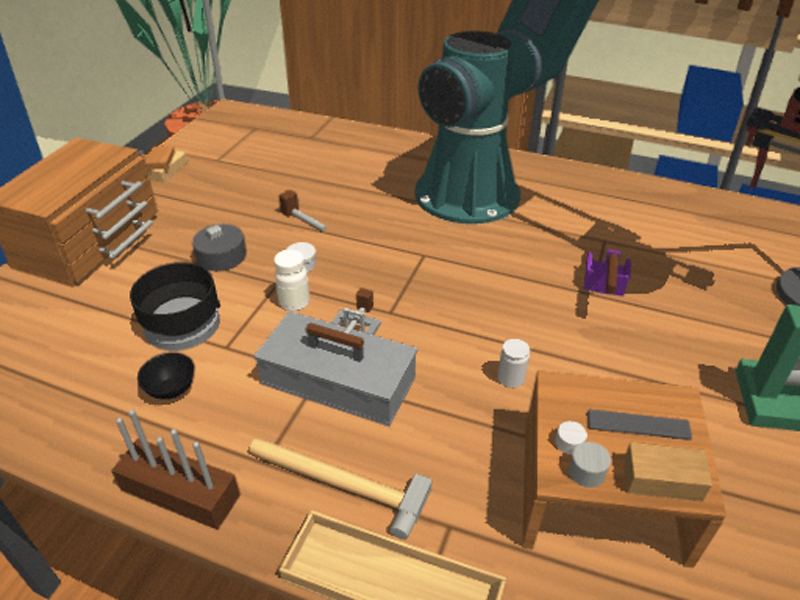

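View pics/top0b.png

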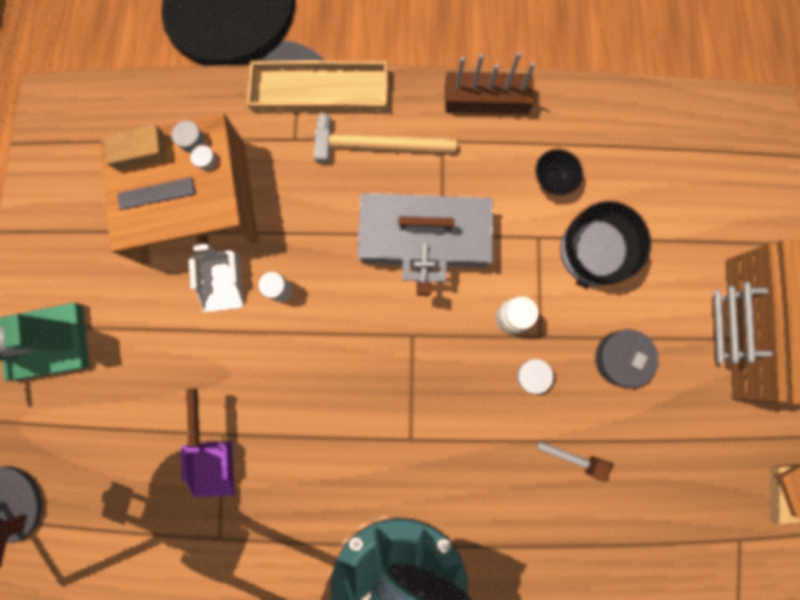

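The scene view shows the lidded bin at centre, with the pin's dark grip at about (365,298) of 800x600, the tumbler at (175,300) and the shelf at right. The top view shows the aluminium scoop bowl at (215,275), handle under the shelf, the can at (275,285), and the purple decoy scoop at (210,465). The big decoy pin is at (580,460). I'll zoom in to measure.

```bash
python3 - <<'E'
import cv2
def crop(n,x0,y0,w,h,s,o):
    im=cv2.imread(f'pics/{n}.png')[y0:y0+h,x0:x0+w]; cv2.imwrite(f'pics/{o}.png',cv2.resize(im,None,fx=s,fy=s,interpolation=cv2.INTER_NEAREST))
crop('top0',215,110,110,90,7,'c_bin')
crop('top0',60,60,140,150,4,'c_scoop')
crop('top0',310,80,120,180,3,'c_tum')
crop('scene0',155,170,120,100,6,'c_sbin')
E
```

```text
(no output)
```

View pics/c_bin.png

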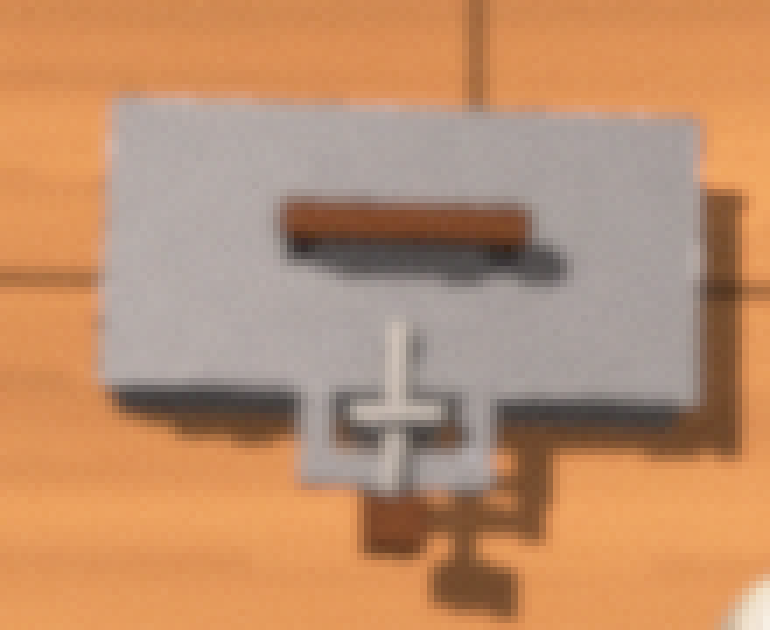

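View pics/c_scoop.png

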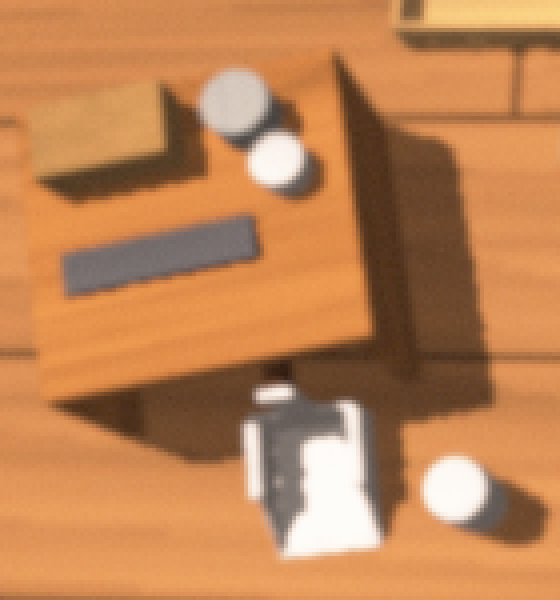

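View pics/c_tum.png

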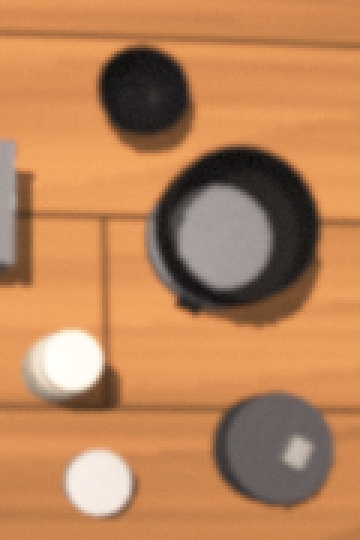

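View pics/c_sbin.png

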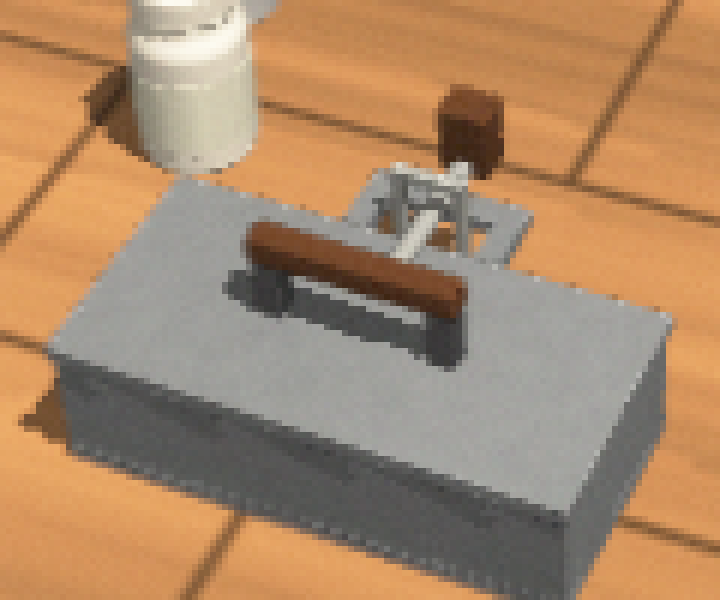

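```bash
python3 - <<'E'
from h import *
np.set_printoptions(precision=4,suppress=True)
def T(x0,y0,s,p): return np.array(p,float)/s-0.5+[x0,y0]
def show(l,uv,z,n='top'):
    P=onz(n,uv,z); print(l,z); print(P[:,:2]); return P
K,D,R,t=info('top'); print('topcam',-R.T@t); K,D,R,t=info('scene'); print('scenecam',-R.T@t)
b=lambda p:T(215,110,7,p); s=lambda p:T(60,60,4,p); m=lambda p:T(310,80,3,p)
L=show('lid',b([(111,97),(703,120),(697,405),(98,385)]),.066); print(L.mean(0), np.linalg.norm(np.diff(L,axis=0),axis=1), np.arctan2(*(L[0]-L[1])[[1,0]]),np.arctan2(*(L[3]-L[2])[[1,0]]))
H=show('handle',b([(283,202),(532,210),(528,240),(283,235)]),.107);print(H.mean(0))
show('grip',b([(365,497),(428,497),(422,550),(365,550),(395,523)]),.1)
show('rod',b([(400,320),(395,490)]),.076)
show('staple',b([(345,412),(445,412),(395,412)]),.093)
sb=lambda p:T(155,170,6,p)
L=show('lid scene',sb([(50,350),(185,178),(672,322),(568,512)]),.066,'scene');print(L.mean(0))
show('grip scene',sb([(471,92),(440,98),(465,86),(503,96),(478,105)]),.1,'scene')
show('handle scene',sb([(248,232),(465,290),(356,255)]),.107,'scene')
show('lip',s([(282,557),(382,545)]),.0)
show('rimL',s([(247,420),(260,420),(247,498),(260,498)]),.045)
show('rimR',s([(345,402),(368,402)]),.045)
show('plate',s([(255,395),(295,390)]),.095)
show('tum',m([(238,226),(160,226),(318,226),(238,147),(238,305)]),.085)
show('block',m([(278,449)]),.061)
show('smallbowl',m([(144,90)]),.04);show('jar',m([(72,361)]),.1);show('white tin',m([(99,483)]),.034)
show('can',s([(457,490)]),.07);show('shelf',s([(25,127),(335,55),(373,337),(50,400)]),.125)
show('hammer',np.array([(322,160),(322,115),(457,147)])*0.64,.02)
show('purple',np.array([(192,390),(207,495),(185,450),(235,490)])*0.64,.02);show('bigpin',np.array([(540,447),(600,468)])*0.64,.02)
E
```

```text
topcam [ 0.3701 -0.0006  0.9817]
scenecam [1.2488 0.3109 0.7959]
lid 0.066
[[ 0.6671  0.0794]
 [ 0.6623 -0.147 ]
 [ 0.5513 -0.1439]
 [ 0.5547  0.0807]]
[ 0.6088 -0.0327  0.066 ] [0.2265 0.1111 0.2246] 1.54966397562074 1.5555784998017392
handle 0.107
[[ 0.6152  0.0122]
 [ 0.6139 -0.078 ]
 [ 0.6027 -0.0766]
 [ 0.6029  0.0119]]
[ 0.6087 -0.0326  0.107 ]
grip 0.1
[[ 0.5087 -0.0192]
 [ 0.5091 -0.0418]
 [ 0.4899 -0.0399]
 [ 0.4896 -0.0195]
 [ 0.4995 -0.0301]]
rod 0.076
[[ 0.5793 -0.0318]
 [ 0.5153 -0.0307]]
staple 0.093
[[ 0.5409 -0.0117]
 [ 0.5415 -0.0479]
 [ 0.5412 -0.0298]]
lid scene 0.066
[[ 0.6637 -0.1465]
 [ 0.5533 -0.1443]
 [ 0.5599  0.0784]
 [ 0.6673  0.076 ]]
[ 0.611  -0.0341  0.066 ]
grip scene 0.1
[[ 0.494  -0.0359]
 [ 0.5023 -0.0465]
 [ 0.4913 -0.0398]
 [ 0.4916 -0.0223]
 [ 0.5008 -0.0298]]
handle scene 0.107
[[ 0.6117 -0.0806]
 [ 0.6108  0.0117]
 [ 0.6082 -0.0354]]
lip 0.0
[[0.4654 0.3622]
 [0.4754 0.2906]]
rimL 0.045
[[0.5544 0.377 ]
 [0.5545 0.3678]
 [0.5006 0.3729]
 [0.5008 0.3637]]
rimR 0.045
[[0.5678 0.3091]
 [0.568  0.2931]]
plate 0.095
[[0.5612 0.3528]
 [0.5648 0.3263]]
tum 0.085
[[ 0.5851 -0.3383]
 [ 0.5833 -0.2688]
 [ 0.587  -0.411 ]
 [ 0.6567 -0.3416]
 [ 0.5153 -0.3356]]
block 0.061
[[ 0.3929 -0.3768]]
smallbowl 0.04
[[ 0.7237 -0.2716]]
jar 0.1
[[ 0.463 -0.187]]
white tin 0.034
[[ 0.362  -0.2243]]
can 0.07
[[0.505  0.2222]]
shelf 0.125
[[0.7353 0.5172]
 [0.783  0.3077]
 [0.5928 0.2676]
 [0.5501 0.4771]]
hammer 0.02
[[ 0.7435  0.1548]
 [ 0.8321  0.1591]
 [ 0.7726 -0.0912]]
purple 0.02
[[0.3242 0.3662]
 [0.1463 0.331 ]
 [0.2208 0.3733]
 [0.1572 0.2822]]
bigpin 0.02
[[ 0.2413 -0.2356]
 [ 0.2057 -0.3399]]
```

```bash
cat >> h.py <<'E'
from scipy.spatial.transform import Rotation as Rn
def st():
    s=status.observe(); q=s['orientation']; M=Rn.from_quat([q[1],q[2],q[3],q[0]]).as_matrix()
    print('t',round(s['clock'],2),'pos',np.round(s['ee_pos'],4),'gap',round(s['finger_gap'],3),'F',np.round(s['wrist_force'],1),'\nq',np.round(s['qpos'],3),'\nappr',np.round(M[:,1],3),'jaw',np.round(M[:,2],3),'jawyaw',np.round(np.arctan2(M[1,2],M[0,2]),4))
    open('log.txt','a').write(json.dumps([list(map(float,s['qpos'])),list(map(float,s['ee_pos'])),M.tolist()])+'\n')
    return s,M
E
python3 -c "
from h import *
st()"
```

```text
t 0.1 pos [0.1493 0.5805 0.2359] gap 0.999 F [ 0.9 -0.6 -0.1] 
q [ 1.204  0.359  1.511 -0.     1.272 -0.115] 
appr [-0.001 -0.002 -1.   ] jaw [ 0.249  0.968 -0.002] jawyaw 1.319
```

Call:
{"api": "jog_arm", "payload": {"series": [[0,0,0.02,0.0235,-0.041,0,-0.3],[0,0,0.02,0.0235,-0.041,0,-0.3],[0,0,0.02,0.0235,-0.041,0,-0.3],[0,0,0.02,0.0235,-0.041,0,-0.3],[0,0,0.02,0.0235,-0.041,0,-0.3],[0,0,0.02,0.0235,-0.041,0,-0.3],[0,0,0.02,0.0235,-0.041,0,-0.3],[0,0,0.02,0.0235,-0.041,0,-0.3],[0,0,0.02,0.0235,-0.041,0,-0.3],[0,0,0.02,0.0235,-0.041,0,-0.3],[0,0,0.02,0.0235,-0.041,0,-0.3],[0,0,0.014,0.0235,-0.041,0,-0.3]]}}

```text
clock: 1.3
ee_pos: [0.4318, 0.0872, 0.2366]
orientation: [0.707, -0.707, 0.006, -0.006]
wrist_force: [1.1, 0.7, -0.3]
finger_gap: 0.648
```

```bash
python3 -c "
from h import *
st()"
```

```text
t 1.3 pos [0.4318 0.0872 0.2366] gap 0.648 F [ 1.1  0.7 -0.3] 
q [ 0.042  0.126  1.835  0.     1.18  -1.511] 
appr [-0.  0. -1.] jaw [0.017 1.    0.   ] jawyaw 1.5535
```

Call:
{"api": "jog_arm", "payload": {"series": [[0,0,0,0.023,-0.039,0,-0.3],[0,0,0,0.023,-0.039,0,-0.3],[0,0,0,0.023,-0.039,-0.01,-0.3],[0,0,0,0,-0.0007,-0.04,-0.3],[0,0,0,0,0,-0.04,-0.3],[0,0,0,0,0,-0.03,-0.3],[0,0,0,0,0,-0.02,-0.3],[0,0,0,0,0,-0.01,-0.3],[0,0,0,0,0,0,-0.3]]}}

```text
clock: 2.2
ee_pos: [0.4994, -0.0284, 0.0854]
orientation: [0.707, -0.707, 0.007, -0.005]
wrist_force: [0.3, 0.8, 0.2]
finger_gap: 0.65
```

```bash
python3 -c "
from h import *
st()
for n in('scene','top'): grab(n,n+'1')
a=cv2.imread('pics/top1.png')[100:220,200:340];b=cv2.imread('pics/scene1.png')[130:270,140:300]
a=cv2.resize(a,(560,480));b=cv2.resize(b,(548,480))
cv2.imwrite('pics/j1.png',cv2.resize(np.hstack([a,b]),(800,346)))"
```

```text
t 2.2 pos [ 0.4994 -0.0284  0.0854] gap 0.65 F [0.3 0.8 0.2] 
q [-0.195  0.417  1.882 -0.     0.845 -1.748] 
appr [-0.003  0.    -1.   ] jaw [0.018 1.    0.   ] jawyaw 1.553
```

View pics/j1.png

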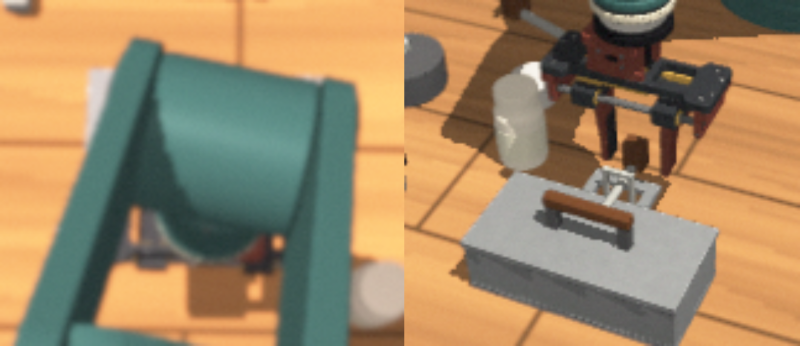

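The fingers straddle the dark grip at (635,150) in the right half. Closing.

Call:
{"api": "jog_arm", "payload": {"series": [[0,0,0,0.001,-0.002,0,0.2],[0,0,0,0,0,0,0.6],[0,0,0,0,0,0,1],[0,0,0,0,0,0,1],[0,0,0,0,0,0,1],[0,0,0,0,0,0,1]]}}

```text
clock: 2.9
ee_pos: [0.5016, -0.0307, 0.0868]
orientation: [-0.707, 0.707, -0.006, 0.006]
wrist_force: [-0.9, -0.1, 3.0]
finger_gap: 0.269
```

```bash
python3 -c "
from h import *
st()"
```

```text
t 2.9 pos [ 0.5016 -0.0307  0.0868] gap 0.269 F [-0.9 -0.1  3. ] 
q [-0.198  0.416  1.878 -0.     0.847 -1.751] 
appr [ 0. -0. -1.] jaw [ 0.018  1.    -0.   ] jawyaw 1.553
```

Call:
{"api": "jog_arm", "payload": {"series": [[0,0,0,-0.01,0.0002,0,1],[0,0,0,-0.015,0.0003,0,1],[0,0,0,-0.015,0.0003,0,1],[0,0,0,-0.015,0.0003,0,1],[0,0,0,-0.02,-0.01,0,1],[0,0,0,-0.02,-0.01,0,1],[0,0,0,-0.017,-0.01,-0.01,1],[0,0,0,0,0,-0.025,1],[0,0,0,0,0,-0.018,1],[0,0,0,0,0,-0.008,1],[0,0,0,0,0,-0.004,1],[0,0,0,0,0,0,1]]}}

```text
clock: 4.1
ee_pos: [0.3891, -0.0594, 0.0215]
orientation: [0.707, -0.707, 0.007, -0.006]
wrist_force: [1.5, -0.9, -0.7]
finger_gap: 0.267
```

```bash
python3 -c "
from h import *
st()
a=grab('scene','scene2')[:,:,::-1]
cv2.imwrite('pics/j2.png',cv2.resize(a[100:280,120:360],(720,540)))"
```

```text
t 4.1 pos [ 0.3891 -0.0594  0.0215] gap 0.267 F [ 1.5 -0.9 -0.7] 
q [-0.327  0.443  2.16  -0.     0.539 -1.88 ] 
appr [-0.001  0.    -1.   ] jaw [0.018 1.    0.   ] jawyaw 1.5532
```

View pics/j2.png

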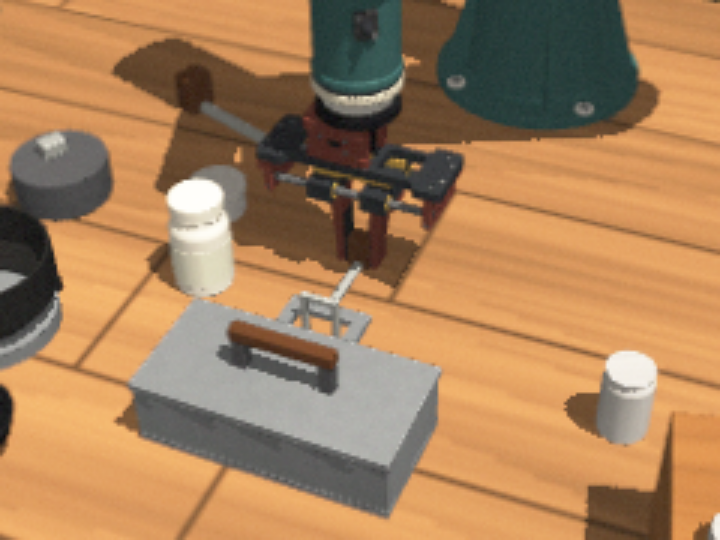

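The pin is out of the staple and on the bench. Next: release it, rise, turn, and go to the lid handle.

Call:
{"api": "jog_arm", "payload": {"series": [[0,0,0,0,0,-0.0005,0.3],[0,0,0,0,0,0,0],[0,0,0,0,0,0.02,0],[0,0,0,0,0,0.04,0],[0,0,-0.143,0,0,0.045,0],[0,0,-0.143,0,0,0.045,0],[0,0,-0.143,0.03,0.003,0.01,0],[0,0,-0.143,0.03,0.003,0,0],[0,0,-0.143,0.03,0.003,0,0],[0,0,-0.143,0.03,0.003,0,0],[0,0,-0.143,0.03,0.004,0,0],[0,0,-0.143,0.03,0.004,0,0]]}}

```text
clock: 5.35
ee_pos: [0.5705, -0.0392, 0.1814]
orientation: [0.59, -0.59, 0.39, -0.39]
wrist_force: [0.3, -0.2, 0.2]
finger_gap: 0.504
```

Call:
{"api": "jog_arm", "payload": {"series": [[0,0,-0.143,0.02,0.003,0,0],[0,0,-0.143,0.02,0.003,0,0],[0,0,-0.141,0,0,0,0],[0,0,0,0,0,-0.03,0],[0,0,0,0,0,-0.03,0],[0,0,0,0,0,-0.015,0],[0,0,0,0,0,0,0]]}}

```text
clock: 6.05
ee_pos: [0.6074, -0.0331, 0.1039]
orientation: [0.494, -0.497, 0.506, -0.503]
wrist_force: [-0.6, -0.2, -0.6]
finger_gap: 0.5
```

```bash
python3 -c "
from h import *
st()
a=grab('scene','scene3')[:,:,::-1]
cv2.imwrite('pics/j3.png',cv2.resize(a[100:280,120:360],(720,540)))"
```

```text
t 6.05 pos [ 0.6074 -0.0331  0.1039] gap 0.5 F [-0.6 -0.2 -0.6] 
q [-0.168  0.514  1.623  0.     1.009 -0.15 ] 
appr [-0.005  0.001 -1.   ] jaw [ 1.    -0.018 -0.005] jawyaw -0.0179
```

View pics/j3.png

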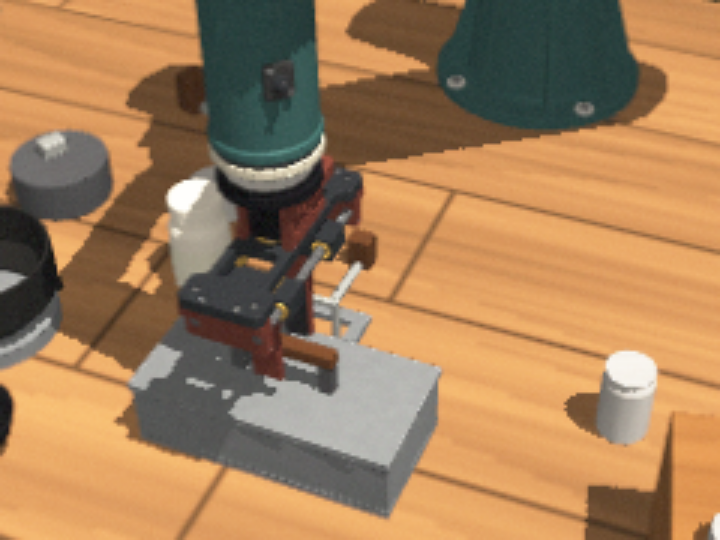

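Call:
{"api": "jog_arm", "payload": {"series": [[0,0,0,0.0015,0,-0.009,0],[0,0,0,0,0,0,0.5],[0,0,0,0,0,0,1],[0,0,0,0,0,0,1],[0,0,0,0,0,0,1],[0,0,0,0,0,0,1],[0,0,0,0,0,0.01,1],[0,0,0,0,0,0.02,1],[0,0,0,0,0,0.02,1],[0,0,0,0,0,0.015,1]]}}

```text
clock: 7.1
ee_pos: [0.6114, -0.0335, 0.1634]
orientation: [-0.496, 0.495, -0.504, 0.505]
wrist_force: [1.0, 0.2, -3.6]
finger_gap: 0.153
```

```bash
python3 -c "
from h import *
st()
a=grab('scene','scene4')[:,:,::-1]
cv2.imwrite('pics/j4.png',cv2.resize(a[100:280,120:360],(720,540)))"
```

```text
t 7.1 pos [ 0.6114 -0.0335  0.1634] gap 0.153 F [ 1.   0.2 -3.6] 
q [-0.168  0.447  1.566  0.     1.128 -0.15 ] 
appr [ 0.001 -0.    -1.   ] jaw [ 1.    -0.018  0.001] jawyaw -0.018
```

View pics/j4.png

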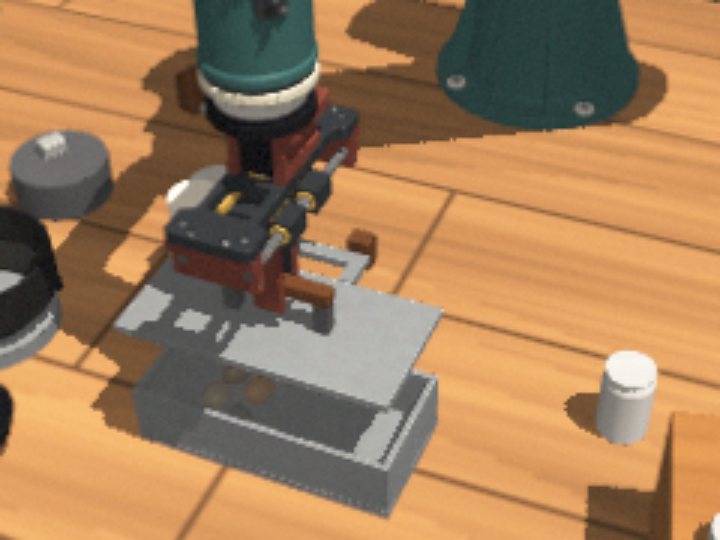

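Call:
{"api": "jog_arm", "payload": {"series": [[0,0,0,-0.02,0.012,0.005,1],[0,0,0,-0.035,0.022,0,1],[0,0,0,-0.035,0.022,0,1],[0,0,0,-0.035,0.022,0,1],[0,0,0,-0.035,0.022,0,1],[0,0,0,-0.035,0.022,-0.01,1],[0,0,0,-0.016,0.012,-0.02,1],[0,0,0,0,0,-0.04,1],[0,0,0,0,0,-0.03,1],[0,0,0,0,0,-0.018,1],[0,0,0,0,0,-0.006,1],[0,0,0,0,0,-0.003,1]]}}

```text
clock: 8.35
ee_pos: [0.4, 0.1005, 0.0398]
orientation: [0.495, -0.496, 0.505, -0.504]
wrist_force: [-0.2, -0.1, -3.5]
finger_gap: 0.159
```

```bash
python3 -c "
from h import *
st()
a=grab('scene','scene5')[:,:,::-1]
cv2.imwrite('pics/j5.png',cv2.resize(a[80:280,120:400],(756,540)))"
```

```text
t 8.35 pos [0.4    0.1005 0.0398] gap 0.159 F [-0.2 -0.1 -3.5] 
q [0.078 0.416 2.107 0.    0.619 0.096] 
appr [-0.001 -0.    -1.   ] jaw [ 1.    -0.018 -0.001] jawyaw -0.0181
```

View pics/j5.png

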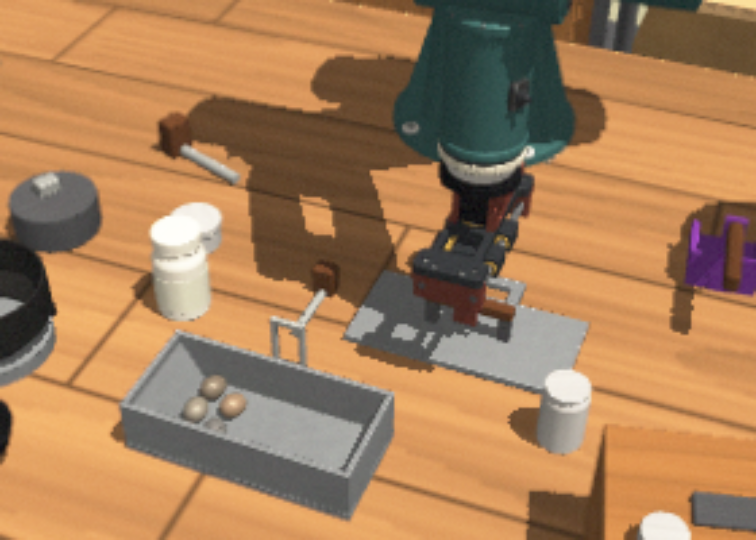

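Call:
{"api": "jog_arm", "payload": {"series": [[0,0,0,0,0,-0.001,1],[0,0,0,0,0,-0.001,1]]}}

```text
clock: 8.6
ee_pos: [0.401, 0.1005, 0.0394]
orientation: [-0.496, 0.495, -0.504, 0.505]
wrist_force: [-4.8, -1.0, 26.4]
finger_gap: 0.153
```

Call:
{"api": "jog_arm", "payload": {"series": [[0,0,0,0,0,0.001,0.4],[0,0,0,0,0,0,0.1],[0,0,0,0,0,0.02,0.1],[0,0,0,0,0,0.04,0.1],[0,0,0,0,0,0.04,0.1],[0,0,-0.141,0.01,0.03,0.04,0.1],[0,0,-0.141,0.015,0.035,0.01,0.1],[0,0,-0.141,0.015,0.035,0,0.1],[0,0,-0.141,0.015,0.035,0,0.1],[0,0,-0.141,0.015,0.035,0,0.1],[0,0,-0.141,0.015,0.035,0,0.1],[0,0,-0.141,0.015,0.035,0,0.1]]}}

```text
clock: 9.8
ee_pos: [0.5003, 0.3415, 0.1889]
orientation: [0.196, -0.195, 0.68, -0.679]
wrist_force: [-0.2, 0.1, 0.4]
finger_gap: 0.449
```

Call:
{"api": "jog_arm", "payload": {"series": [[0,0,-0.141,0.0145,0.0285,0,0.1],[0,0,-0.141,0,0,0,0.1],[0,0,-0.141,0,0,-0.02,0.1],[0,0,0,0,0,-0.03,0.1],[0,0,0,0,0,-0.04,0.1],[0,0,0,0,0,-0.02,0.1],[0,0,0,0,0,0,0.1]]}}

```text
clock: 10.5
ee_pos: [0.512, 0.367, 0.0755]
orientation: [-0.048, 0.052, -0.704, 0.706]
wrist_force: [-0.3, -1.2, -0.1]
finger_gap: 0.454
```

```bash
python3 -c "
from h import *
st()
a=grab('scene','scene6')[:,:,::-1]
b=grab('top','top6')[:,:,::-1]
cv2.imwrite('pics/j6.png',cv2.resize(np.hstack([a[160:330,290:490],b[110:280,60:260]]),(800,340)))"
```

```text
t 10.5 pos [0.512  0.367  0.0755] gap 0.454 F [-0.3 -1.2 -0.1] 
q [0.512 0.575 1.592 0.    0.98  1.94 ] 
appr [-0.005 -0.003 -1.   ] jaw [ 0.142 -0.99   0.002] jawyaw -1.4281
```

View pics/j6.png

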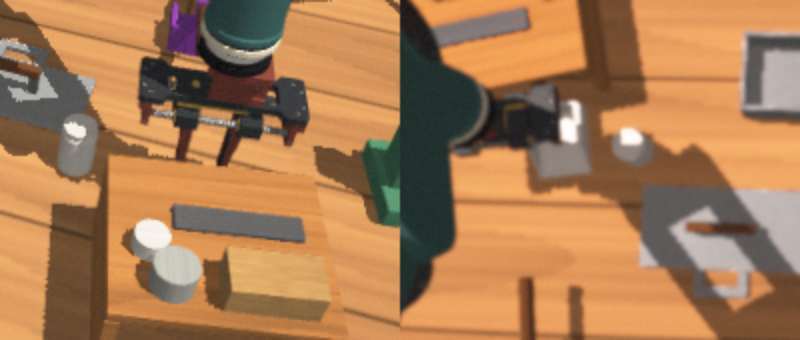

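Call:
{"api": "jog_arm", "payload": {"series": [[0,0,0,0.001,0.001,-0.015,0.1],[0,0,0,0,0,-0.015,0.1],[0,0,0,0,0,-0.01,0.1],[0,0,0,0,0,0,0.1]]}}

```text
clock: 11.0
ee_pos: [0.514, 0.3686, 0.0365]
orientation: [-0.049, 0.052, -0.705, 0.706]
wrist_force: [-0.3, 0.3, -0.3]
finger_gap: 0.448
```

```bash
python3 -c "
from h import *
st()
a=grab('scene','scene7')[:,:,::-1]
b=grab('top','top7')[:,:,::-1]
cv2.imwrite('pics/j7.png',cv2.resize(np.hstack([a[160:330,290:490],b[110:280,60:260]]),(800,340)))"
```

```text
t 11.0 pos [0.514  0.3686 0.0365] gap 0.448 F [-0.3  0.3 -0.3] 
q [0.513 0.629 1.611 0.    0.905 1.941] 
appr [-0.003 -0.002 -1.   ] jaw [ 0.142 -0.99   0.001] jawyaw -1.428
```

View pics/j7.png

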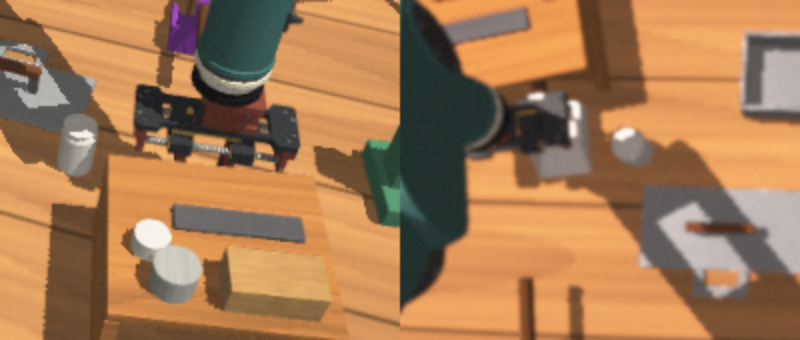

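Call:
{"api": "jog_arm", "payload": {"series": [[0,0,0,0,0,0,0.5],[0,0,0,0,0,0,1],[0,0,0,0,0,0,1],[0,0,0,0,0,0,1],[0,0,0,0,0,0,1]]}}

```text
clock: 11.6
ee_pos: [0.5154, 0.3693, 0.0387]
orientation: [0.051, -0.05, 0.705, -0.705]
wrist_force: [-0.8, -0.8, 1.7]
finger_gap: 0.1
```

Call:
{"api": "jog_arm", "payload": {"series": [[0,0,0,0,0,0.002,1],[0,0,0,-0.012,-0.0017,0,1],[0,0,0,-0.02,-0.0028,0,1],[0,0,0,-0.02,-0.0028,0,1],[0,0,0,-0.02,-0.0028,0,1],[0,0,0,-0.02,-0.0028,0,1],[0,0,0,-0.02,-0.0028,0,1],[0,0,0,-0.018,-0.01,0,1],[0,0,0,-0.008,-0.01,0,1],[0,0,0,0,-0.003,0,1],[0,0,0,0,0,-0.002,1],[0,0,0,0,0,-0.001,1]]}}

```text
clock: 12.8
ee_pos: [0.3779, 0.3308, 0.0385]
orientation: [0.05, -0.05, 0.705, -0.705]
wrist_force: [-8.1, -4.5, 31.9]
finger_gap: 0.098
```

```bash
python3 -c "
from h import *
st()
a=grab('scene','scene8')[:,:,::-1]
b=grab('top','top8')[:,:,::-1]
cv2.imwrite('pics/j8.png',cv2.resize(np.hstack([a[120:290,290:490],b[110:280,60:260]]),(800,340)))"
```

```text
t 12.8 pos [0.3779 0.3308 0.0385] gap 0.098 F [-8.1 -4.5 31.9] 
q [0.581 0.497 1.914 0.    0.731 2.01 ] 
appr [ 0.  0. -1.] jaw [ 0.141 -0.99  -0.   ] jawyaw -1.4289
```

View pics/j8.png

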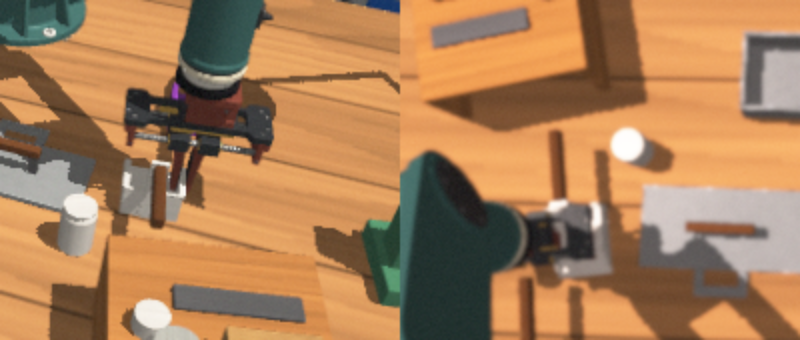

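Call:
{"api": "jog_arm", "payload": {"series": [[0,0,0,0,0,0.001,0.5],[0,0,0,0,0,0.001,0.1],[0,0,0,0,0,0,0.1],[0,0,0,0,0,0.03,0.1],[0,0,0,0,0,0.04,0],[0,0,0,0,0,0.04,0],[0,0,0,0,0,0.04,0]]}}

```text
clock: 13.6
ee_pos: [0.3775, 0.3306, 0.1907]
orientation: [0.05, -0.05, 0.705, -0.705]
wrist_force: [1.1, 0.5, -0.1]
finger_gap: 0.496
```

```bash
python3 -c "
from h import *
st()
a=grab('scene','scene9')[:,:,::-1]
b=grab('top','top9')[:,:,::-1]
cv2.imwrite('pics/j9.png',cv2.resize(b[150:270,90:250],(800,600),interpolation=cv2.INTER_NEAREST))
cv2.imwrite('pics/j9s.png',cv2.resize(a[140:260,310:470],(800,600),interpolation=cv2.INTER_NEAREST))"
```

```text
t 13.6 pos [0.3775 0.3306 0.1907] gap 0.496 F [ 1.1  0.5 -0.1] 
q [0.582 0.269 1.775 0.    1.097 2.01 ] 
appr [-0.  0. -1.] jaw [ 0.142 -0.99  -0.   ] jawyaw -1.4282
```

View pics/j9.png

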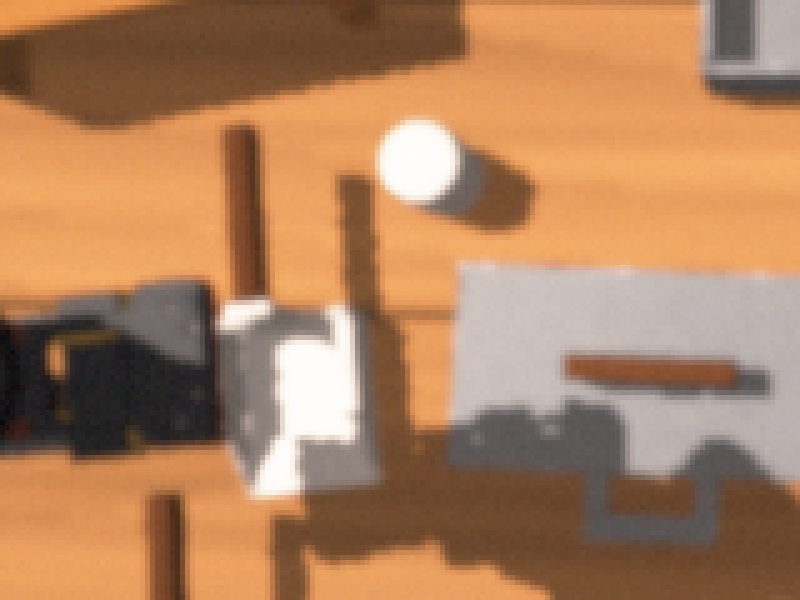

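View pics/j9s.png

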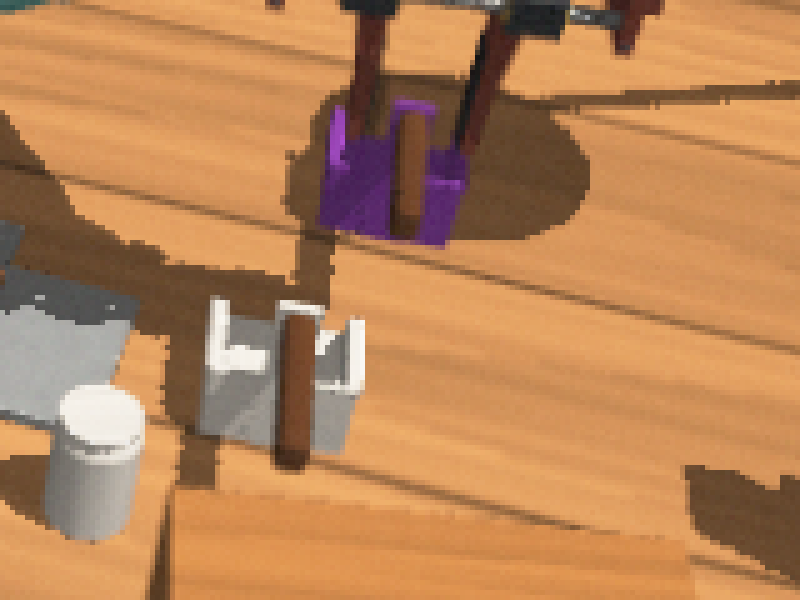

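The scoop lies flat in front of the shelf, with its handle at (240,130)-(250,295) in the top crop.

```bash
python3 - <<'E'
from h import *
np.set_printoptions(precision=4,suppress=True)
T=lambda p:np.array(p,float)/5-.5+[90,150]
S=lambda p:np.array(p,float)/5-.5+[310,140]
print('handle end',onz('top',T([(242,127),(249,293)]),.095)[:,:2])
L=onz('top',T([(252,498),(382,487)]),0)[:,:2]; print('lip',L)
d=L[1]-L[0]; h=np.arctan2(*( [-d[0],-d[1]][::1]))
x=np.array([d[1],-d[0]])/np.linalg.norm(d); print('heading',x,np.arctan2(x[1],x[0]), 'w',np.linalg.norm(d)); print('origin',L.mean(0)-.045*x,'end',L.mean(0)-.19*x)
print('scene',onz('scene',S([(293,455),(298,316)]),.095)[:,:2])
E
```

```text
handle end [[0.518  0.3105]
 [0.433  0.3012]]
lip [[0.3263 0.3253]
 [0.3346 0.2524]]
heading [-0.9935 -0.1137] -3.0276718872558246 w 0.07334959767106446
origin [0.3752 0.294 ] end [0.5192 0.3105]
scene [[0.5271 0.312 ]
 [0.4318 0.2983]]
```

Call:
{"api": "jog_arm", "payload": {"series": [[0,0,-0.025,0.036,-0.014,0,0],[0,0,0,0.0365,-0.0144,0,0],[0,0,0,0,0,-0.03,0],[0,0,0,0,0,-0.04,0],[0,0,0,0,0,-0.03,0],[0,0,0,0,0,-0.01,0],[0,0,0,0,0,0,0]]}}

```text
clock: 14.4
ee_pos: [0.4485, 0.3016, 0.0774]
orientation: [-0.04, 0.043, -0.705, 0.706]
wrist_force: [-0.7, -0.6, 0.1]
finger_gap: 0.501
```

```bash
python3 -c "
from h import *
st()
a=grab('scene','scene10')[:,:,::-1]
cv2.imwrite('pics/j10.png',cv2.resize(a[120:260,300:480],(800,622))[:600])"
```

```text
t 14.4 pos [0.4485 0.3016 0.0774] gap 0.501 F [-0.7 -0.6  0.1] 
q [0.464 0.474 1.799 0.    0.873 1.917] 
appr [-0.004 -0.002 -1.   ] jaw [ 0.117 -0.993  0.001] jawyaw -1.4531
```

View pics/j10.png

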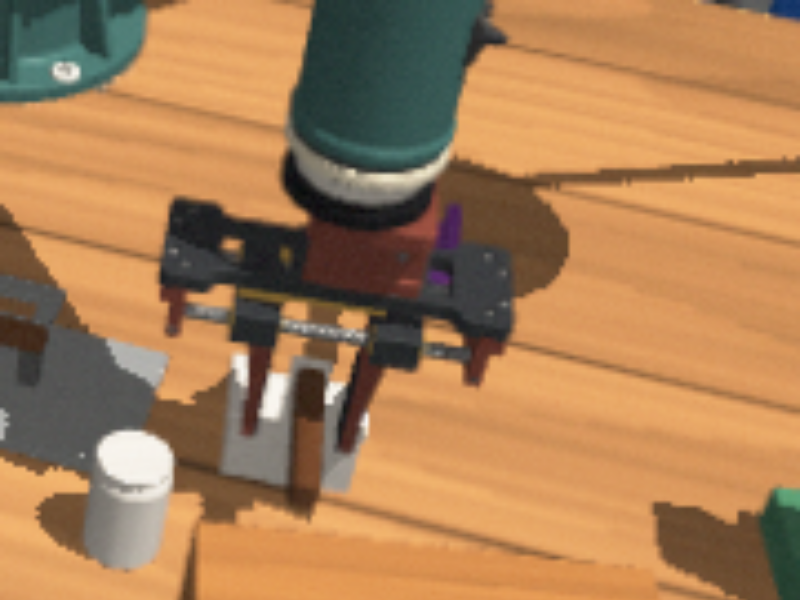

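The fingers straddle the handle. Closing and lifting a little.

Call:
{"api": "jog_arm", "payload": {"series": [[0,0,0,0,0,0,0.4],[0,0,0,0,0,0,1],[0,0,0,0,0,0,1],[0,0,0,0,0,0,1],[0,0,0,0,0,0,1],[0,0,0,0,0,0.01,1],[0,0,0,0,0,0.03,1],[0,0,0,0,0,0.04,1],[0,0,0,0,0,0.04,1],[0,0,0,0,0,0.03,1],[0,0,0,0,0,0,1]]}}

```text
clock: 15.55
ee_pos: [0.4522, 0.3035, 0.2342]
orientation: [0.044, -0.039, 0.707, -0.705]
wrist_force: [1.5, -0.4, -1.2]
finger_gap: 0.183
```

```bash
python3 -c "
from h import *
st()
a=grab('scene','scene11')[:,:,::-1]
b=grab('top','top11')[:,:,::-1]
cv2.imwrite('pics/j11.png',cv2.resize(np.hstack([a[70:240,290:490],b[110:280,60:260]]),(800,340)))"
```

```text
t 15.55 pos [0.4522 0.3035 0.2342] gap 0.183 F [ 1.5 -0.4 -1.2] 
q [0.464 0.277 1.64  0.    1.216 1.917] 
appr [ 0.008  0.004 -1.   ] jaw [ 0.118 -0.993 -0.003] jawyaw -1.4529
```

View pics/j11.png

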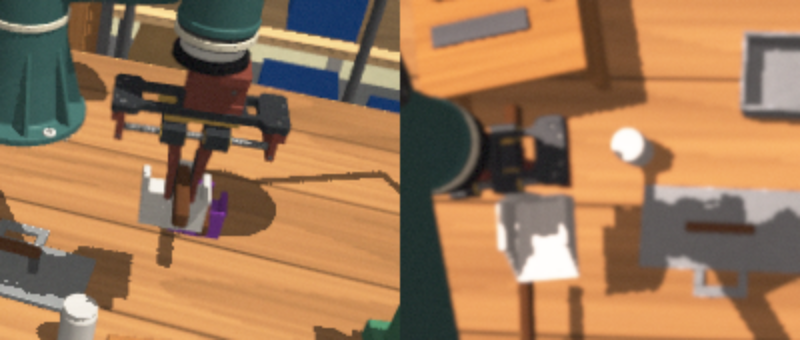

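```bash
python3 -c "
from h import *
a=cv2.imread('pics/scene11.png');b=cv2.imread('pics/top11.png')
cv2.imwrite('pics/k1.png',cv2.resize(a[200:280,150:260],(770,560),interpolation=cv2.INTER_NEAREST))
cv2.imwrite('pics/k2.png',cv2.resize(b[115:185,220:325],(735,490),interpolation=cv2.INTER_NEAREST))"
```

```text
(no output)
```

View pics/k1.png

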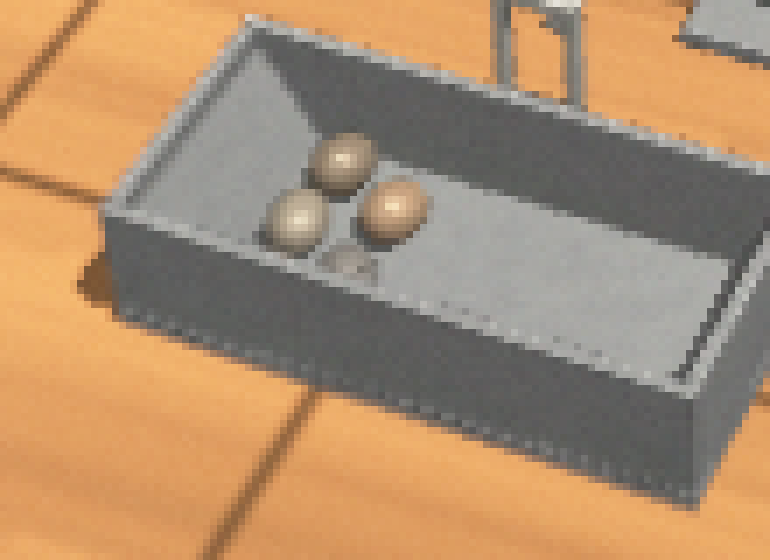

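View pics/k2.png

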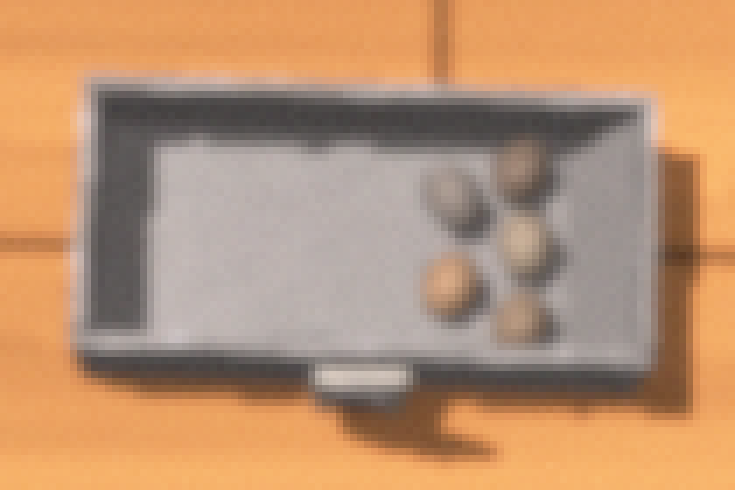

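```bash
python3 - <<'E'
from h import *
np.set_printoptions(precision=4,suppress=True)
T=lambda p:np.array(p,float)/7-.5+[220,115]
S=lambda p:np.array(p,float)/7-.5+[150,200]
C=onz('top',T([(87,78),(657,95),(655,368),(77,352)]),.058)[:,:2]; print(C,C.mean(0)); d=C[0]-C[1]; print('yaw', np.arctan2(d[1],d[0])-np.pi/2, np.linalg.norm(np.diff(C,axis=0),axis=1)); d=C[3]-C[2];print(np.arctan2(d[1],d[0])-np.pi/2)
C2=onz('scene',S([(105,210),(248,18),(697,395)]),.058)[:,:2];print('scene',C2,'centre',(C2[1]+C2[2])/2)
P=onz('top',T([(453,195),(520,165),(525,243),(450,285),(521,316)]),.02)
print('stones bin frame');c=np.array([.609,-.033]);y=-.018
R=np.array([[np.cos(y),np.sin(y)],[-np.sin(y),np.cos(y)]]);print((P[:,:2]-c)@R.T)
print('jig staple',onz('top',T([(310,374),(412,374)]),.093))
E
```

```text
[[ 0.6633  0.0756]
 [ 0.6607 -0.144 ]
 [ 0.5536 -0.1425]
 [ 0.5556  0.0761]] [ 0.6083 -0.0337]
yaw -0.011719830555695143 [0.2197 0.1072 0.2186]
-0.009390456084675813
scene [[ 0.6607 -0.1449]
 [ 0.556  -0.145 ]
 [ 0.664   0.0744]] centre [ 0.61   -0.0353]
stones bin frame
[[ 0.0212 -0.0349]
 [ 0.0346 -0.0613]
 [ 0.0027 -0.0639]
 [-0.0155 -0.0346]
 [-0.0269 -0.0629]]
jig staple [[ 0.542  -0.0116  0.093 ]
 [ 0.5427 -0.0487  0.093 ]]
```

Call:
{"api": "jog_arm", "payload": {"series": [[0,0,0.12,0.0144,-0.0202,0,1],[0,0,0.12,0.0144,-0.0202,0,1],[0,0,0.12,0.0144,-0.0202,0,1],[0,0,0.12,0.0144,-0.0202,0,1],[0,0,0.12,0.0144,-0.0202,0,1],[0,0,0.12,0.0144,-0.0202,0,1],[0,0,0.12,0.0144,-0.0202,0,1],[0,0,0.12,0.0144,-0.0202,0,1],[0,0,0.12,0.0144,-0.0202,0,1],[0,0,0.12,0.0144,-0.0202,0,1],[0,0,0.12,0.0145,-0.0205,0,1],[0,0,0.12,0,0,-0.02,1]]}}

```text
clock: 16.85
ee_pos: [0.6107, 0.0771, 0.2089]
orientation: [-0.498, 0.497, -0.502, 0.503]
wrist_force: [1.0, 0.1, -1.4]
finger_gap: 0.177
```

Call:
{"api": "jog_arm", "payload": {"series": [[0,0,0,0,0,-0.03,1],[0,0,0,0,0,-0.02,1],[0,0,0,0,0,0,1],[0,0,0,0,0,0,1]]}}

```text
clock: 17.25
ee_pos: [0.607, 0.0797, 0.1578]
orientation: [0.496, -0.498, 0.504, -0.502]
wrist_force: [0.0, 0.4, -0.9]
finger_gap: 0.18
```

```bash
python3 -c "
from h import *
st()
a=grab('scene','scene12')[:,:,::-1]
b=grab('top','top12')[:,:,::-1]
cv2.imwrite('pics/k3.png',cv2.resize(a[150:280,140:330],(798,546),interpolation=cv2.INTER_NEAREST))
cv2.imwrite('pics/k4.png',cv2.resize(b[95:205,200:345],(797,605),interpolation=cv2.INTER_NEAREST)[:600])"
```

```text
t 17.25 pos [0.607  0.0797 0.1578] gap 0.18 F [ 0.   0.4 -0.9] 
q [0.018 0.455 1.568 0.    1.123 0.031] 
appr [-0.004 -0.    -1.   ] jaw [ 1.    -0.013 -0.004] jawyaw -0.0131
```

View pics/k3.png

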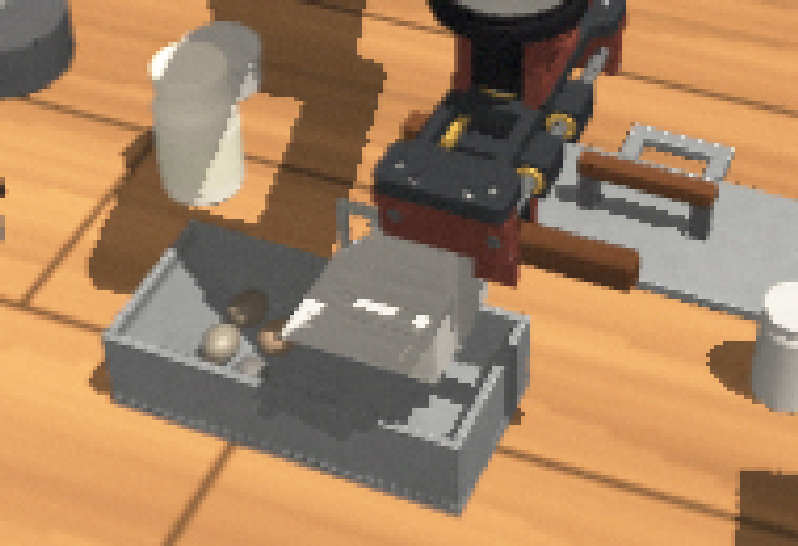

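View pics/k4.png

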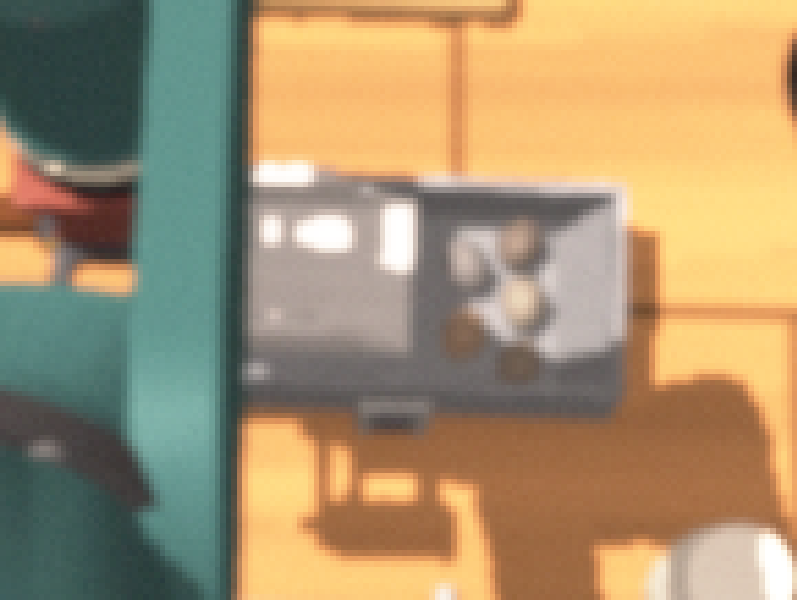

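```bash
python3 - <<'E'
from h import *
np.set_printoptions(precision=4,suppress=True)
T=lambda p:np.array(p,float)/5.5-.5+[200,95]
S=lambda p:np.array(p,float)/4.2-.5+[140,150]
L=onz('top',T([(417,196),(413,356)]),.08); print(L,L.mean(0))
print('expected lip mid: tcp y - .1195', .0797-.1195)
a=onz('scene',S([(283,340),(436,380)]),.08);print(a)
print(tri(S([(283,340)])[0],T([(417,196)])[0]))
print(proj('scene',[[.647,-.04,.08],[.57,-.04,.08]])*4.2-np.array([140,150])*4.2, proj('top',[[.647,-.04,.08],[.57,-.04,.08]]))
E
```

```text
[[ 0.646  -0.0405  0.08  ]
 [ 0.5679 -0.0394  0.08  ]] [ 0.607  -0.0399  0.08  ]
expected lip mid: tcp y - .1195 -0.0398
[[ 0.6451 -0.0378  0.08  ]
 [ 0.6423  0.052   0.08  ]]
(array([ 0.6455, -0.0392,  0.0801]), np.float64(0.00277194675030602))
[[275.8291 339.2152]
 [333.7698 249.6914]] [[275.144  129.7769]
 [274.8355 158.4452]]
```

Call:
{"api": "jog_arm", "payload": {"series": [[0.04,0,0,0.002,0,-0.02,1],[0,0,0,0,0,-0.02,1],[0,0,0,0,0,-0.012,1],[0,0,0,0,0,-0.008,1],[0,0,0,0,0,-0.004,1],[0,0,0,0,0,0,1]]}}

```text
clock: 17.95
ee_pos: [0.6104, 0.0799, 0.0954]
orientation: [0.507, -0.487, 0.513, -0.493]
wrist_force: [-0.8, 0.1, -2.2]
finger_gap: 0.179
```

```bash
python3 -c "
from h import *
st()"
```

```text
t 17.95 pos [0.6104 0.0799 0.0954] gap 0.179 F [-0.8  0.1 -2.2] 
q [-0.006  0.53   1.621  0.048  0.992 -0.019] 
appr [-0.     0.04  -0.999] jaw [ 1.    -0.013 -0.001] jawyaw -0.0127
```

Call:
{"api": "jog_arm", "payload": {"series": [[0,0,0,-0.001,0,-0.003,1],[0,0,0,0,0,-0.001,1],[0,0,0,0,0,0,1]]}}

```text
clock: 18.25
ee_pos: [0.6099, 0.0801, 0.0922]
orientation: [0.507, -0.486, 0.513, -0.493]
wrist_force: [0.6, 2.5, 2.2]
finger_gap: 0.183
```

Call:
{"api": "jog_arm", "payload": {"series": [[0,0,0,0,-0.007,0,1],[0,0,0,0,-0.007,0,1],[0,0,0,0,-0.007,0,1],[0,0,0,-0.001,-0.007,0,1],[0,0,0,0,-0.007,0,1],[0,0,0,0,-0.007,0,1],[0,0,0,0,-0.006,0,1],[0,0,0,0,-0.006,0,1]]}}

```text
clock: 19.05
ee_pos: [0.6089, 0.0258, 0.0921]
orientation: [0.507, -0.486, 0.513, -0.493]
wrist_force: [-0.4, 6.2, 6.6]
finger_gap: 0.179
```

```bash
cat >> h.py <<'E'
def look(i,s=(150,280,140,330),t=(95,205,200,345)):
    st(); a=grab('scene',f'scene{i}')[:,:,::-1]; b=grab('top',f'top{i}')[:,:,::-1]
    A=cv2.resize(a[s[0]:s[1],s[2]:s[3]],(400,int(400*(s[1]-s[0])/(s[3]-s[2]))));B=cv2.resize(b[t[0]:t[1],t[2]:t[3]],(400,int(400*(t[1]-t[0])/(t[3]-t[2]))))
    h=max(len(A),len(B)); o=np.zeros((h,800,3),np.uint8);o[:len(A),:400]=A;o[:len(B),400:]=B
    cv2.imwrite(f'pics/v{i}.png',o)
E
python3 -c "
from h import *
look(13)"
```

```text
t 19.05 pos [0.6089 0.0258 0.0921] gap 0.179 F [-0.4  6.2  6.6] 
q [-0.096  0.528  1.636  0.05   0.981 -0.11 ] 
appr [ 0.001  0.041 -0.999] jaw [ 1.    -0.014  0.001] jawyaw -0.0138
```

View pics/v13.png

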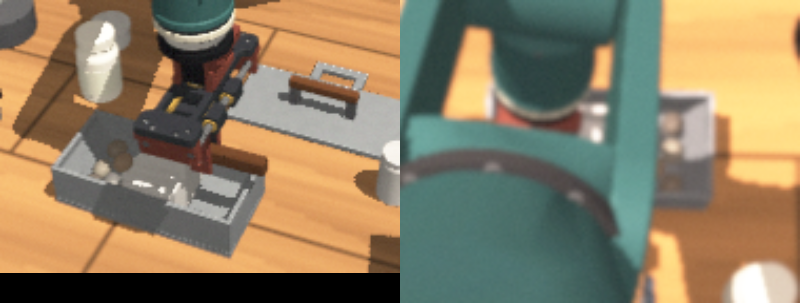

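Call:
{"api": "jog_arm", "payload": {"series": [[0,0,0,0,-0.004,0,1],[0,0,0,0,-0.004,0,1],[0,0,0,0,-0.004,0,1],[0,0,0,0,-0.004,0,1],[0,0,0,0,-0.002,0,1],[0,0,0,0,0,0,1]]}}

```text
clock: 19.75
ee_pos: [0.6088, 0.0084, 0.0923]
orientation: [0.507, -0.486, 0.514, -0.493]
wrist_force: [-0.1, 8.3, 7.0]
finger_gap: 0.18
```

```bash
python3 -c "
from h import *
look(14,(195,275,150,250),(110,190,270,340))"
```

```text
t 19.75 pos [0.6088 0.0084 0.0923] gap 0.18 F [-0.1  8.3  7. ] 
q [-0.125  0.527  1.636  0.05   0.983 -0.139] 
appr [ 0.001  0.042 -0.999] jaw [ 1.    -0.014  0.001] jawyaw -0.0141
```

View pics/v14.png

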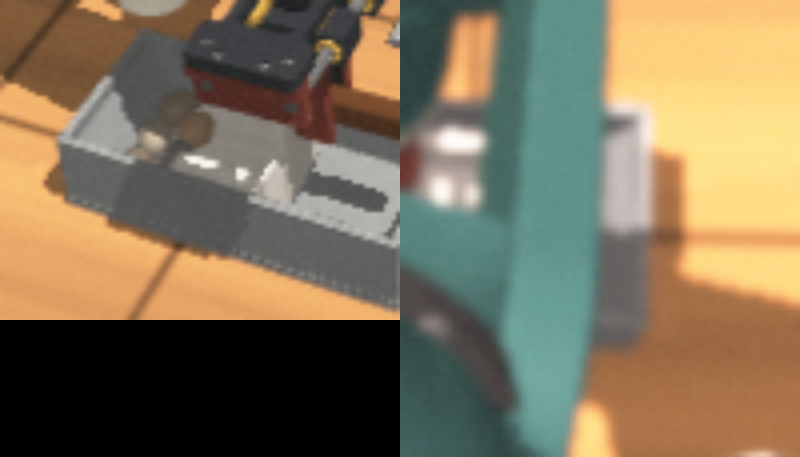

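```bash
cat > traj.py <<'E'
import numpy as np
W=[(-.074,.001,-.04),(-.080,.001,-.04),(-.082,.006,.05),(-.088,.016,.15),(-.094,.026,.25),(-.099,.037,.35),(-.096,.055,.42),(-.092,.09,.45),(-.085,.13,.45)]
P=[(yb-.034+.1195*np.cos(p)+.0785*np.sin(p), h+.008-.1195*np.sin(p)+.0785*np.cos(p), p) for yb,h,p in W]
for a,b in zip(P,P[1:]): print(np.round(np.array(b)-a,4), np.round(b,4))
E
python3 traj.py
```

```text
[-0.006  0.     0.   ] [ 0.0023  0.0922 -0.04  ]
[ 0.005  -0.0058  0.09  ] [0.0073 0.0864 0.05  ]
[ 0.0006 -0.0027  0.1   ] [0.0079 0.0838 0.15  ]
[-0.0007 -0.0033  0.1   ] [0.0072 0.0805 0.25  ]
[-0.001  -0.0027  0.1   ] [0.0062 0.0778 0.35  ]
[0.005  0.0082 0.07  ] [0.0111 0.086  0.42  ]
[0.0046 0.0308 0.03  ] [0.0157 0.1167 0.45  ]
[0.007 0.04  0.   ] [0.0227 0.1567 0.45  ]
```

```bash
sed -i 's/^W=.*/W=[(-.074,.001,-.04),(-.080,.001,-.04),(-.083,.006,.05),(-.088,.016,.13),(-.094,.026,.19),(-.099,.037,.25),(-.097,.06,.35),(-.092,.10,.45),(-.085,.14,.45)]/' traj.py; python3 traj.py
```

```text
[-0.006  0.     0.   ] [ 0.0023  0.0922 -0.04  ]
[ 0.004  -0.0058  0.09  ] [0.0063 0.0864 0.05  ]
[ 0.0004 -0.0001  0.08  ] [0.0067 0.0863 0.13  ]
[-0.0025  0.0022  0.06  ] [0.0042 0.0885 0.19  ]
[-0.002  0.003  0.06 ] [0.0022 0.0915 0.25  ]
[0.006  0.0093 0.1   ] [0.0082 0.1008 0.35  ]
[0.0076 0.0259 0.1   ] [0.0157 0.1267 0.45  ]
[0.007 0.04  0.   ] [0.0227 0.1667 0.45  ]
```

Call:
{"api": "jog_arm", "payload": {"series": [[0,0,0,0,-0.003,0,1],[0,0,0,0,-0.003,0,1],[-0.045,0,0,0,0.002,-0.0029,1],[-0.045,0,0,0,0.002,-0.0029,1],[-0.04,0,0,0,0.0002,0,1],[-0.04,0,0,0,0.0002,0,1],[-0.03,0,0,0,-0.0012,0.0011,1],[-0.03,0,0,0,-0.0013,0.0011,1],[-0.03,0,0,0,-0.001,0.0015,1],[-0.03,0,0,0,-0.001,0.0015,1],[0,0,0,0,0,0,1]]}}

```text
clock: 20.95
ee_pos: [0.6074, 0.0014, 0.0899]
orientation: [-0.43, 0.556, -0.437, 0.562]
wrist_force: [-0.2, -0.1, -2.9]
finger_gap: 0.18
```

```bash
python3 -c "
from h import *
look(15,(195,275,150,250),(110,190,250,340))"
```

```text
t 20.95 pos [0.6074 0.0014 0.0899] gap 0.18 F [-0.2 -0.1 -2.9] 
q [ 0.039  0.553  1.63  -0.301  0.992  0.22 ] 
appr [-0.002 -0.248 -0.969] jaw [ 1.    -0.012  0.001] jawyaw -0.012
```

View pics/v15.png

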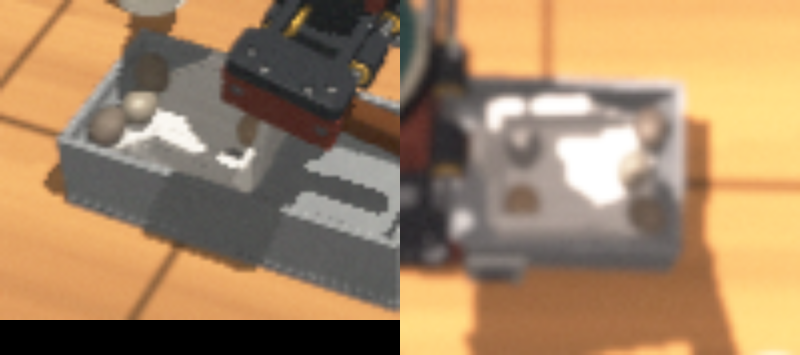

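```bash
python3 - <<'E'
from h import *
T=lambda p:(np.array(p,float)-[400,0])/4.444-.5+[250,110]
for z in(.04,.057): print(np.round(onz('top',T([(650,125),(635,165),(648,210)]),z)+[0,.034,0],4))
b=cv2.imread('pics/top15.png')[110:190,250:340]; cv2.imwrite('pics/k5.png',cv2.resize(b,(720,640)[:2],interpolation=cv2.INTER_CUBIC)[:600])
E
```

```text
[[ 0.6388 -0.0917  0.04  ]
 [ 0.6132 -0.0824  0.04  ]
 [ 0.5852 -0.0903  0.04  ]]
[[ 0.6339 -0.0894  0.057 ]
 [ 0.6088 -0.0803  0.057 ]
 [ 0.5813 -0.088   0.057 ]]
```

View pics/k5.png

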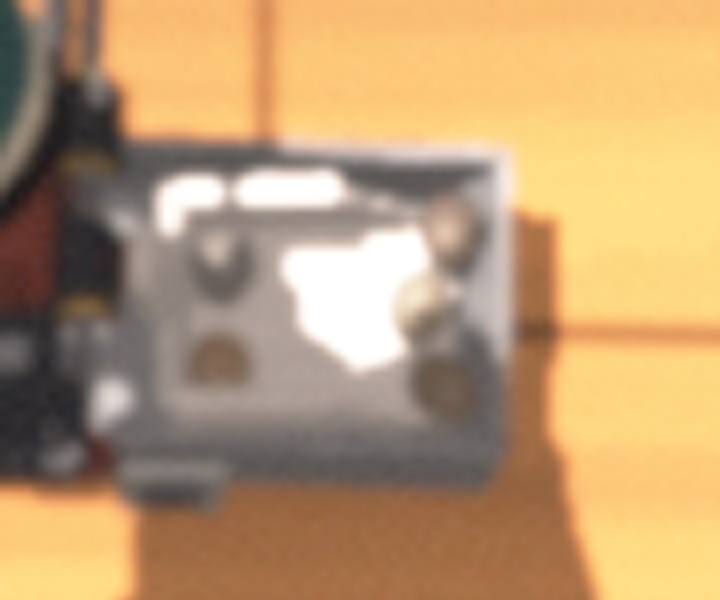

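Call:
{"api": "jog_arm", "payload": {"series": [[-0.05,0,0,0,0.003,0.0046,1],[-0.05,0,0,0,0.003,0.0047,1],[-0.05,0,0,0,0.004,0.013,1],[-0.05,0,0,0,0.004,0.013,1],[0,0,0,0,0.003,0.015,1],[0,0,0,0,0,0,1]]}}

```text
clock: 21.65
ee_pos: [0.6097, 0.0191, 0.1428]
orientation: [-0.375, 0.594, -0.378, 0.603]
wrist_force: [0.3, -0.6, -2.3]
finger_gap: 0.183
```

```bash
python3 -c "
from h import *
look(16,(180,275,150,250),(110,190,250,340))"
```

```text
t 21.65 pos [0.6097 0.0191 0.1428] gap 0.183 F [ 0.3 -0.6 -2.3] 
q [ 0.176  0.539  1.564 -0.484  1.165  0.412] 
appr [ 0.003 -0.433 -0.901] jaw [ 1.    -0.011  0.009] jawyaw -0.0109
```

View pics/v16.png

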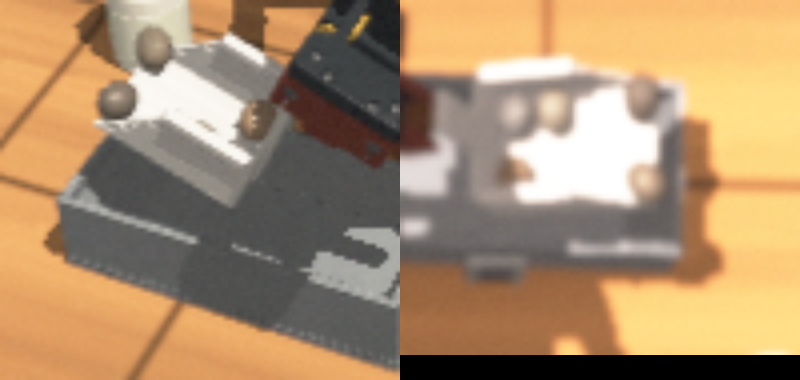

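Call:
{"api": "jog_arm", "payload": {"series": [[-0.06,0,0,0,0.002,0,1],[-0.06,0,0,0,0.002,0,1],[-0.06,0,0,0,0.002,0,1],[-0.06,0,0,0,0.002,0,1],[0,0,0,0,0,0,1]]}}

```text
clock: 22.25
ee_pos: [0.6074, 0.0271, 0.139]
orientation: [-0.299, 0.637, -0.304, 0.643]
wrist_force: [-0.5, 0.5, -2.9]
finger_gap: 0.18
```

```bash
python3 -c "
from h import *
look(17,(170,275,150,250),(110,190,250,340))"
```

```text
t 22.25 pos [0.6074 0.0271 0.139 ] gap 0.18 F [-0.5  0.5 -2.9] 
q [ 0.301  0.635  1.532 -0.684  1.292  0.615] 
appr [-0.002 -0.637 -0.771] jaw [ 1.    -0.009  0.005] jawyaw -0.0093
```

View pics/v17.png

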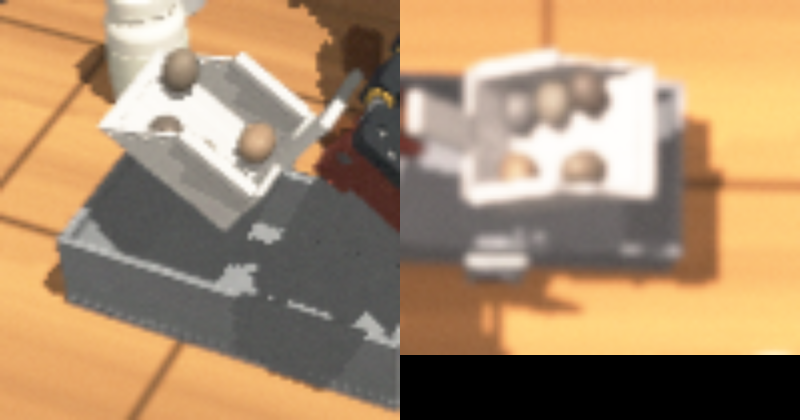

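```bash
cat > traj2.py <<'E'
import numpy as np
W=[(-.115,.155,.69),(-.135,.20,.5),(-.16,.20,.35),(-.32,.19,.3),(-.32,.15,.1),(-.32,.12,-.1),(-.32,.10,-.35),(-.32,.09,-.6),(-.32,.085,-.9)]
P=[(y+.1195*np.cos(p)+.0785*np.sin(p), h-.1195*np.sin(p)+.0785*np.cos(p), p) for y,h,p in W]
for a,b in zip(P,P[1:]): print(np.round(np.array(b)-a,4), np.round(b,4))
E
python3 traj2.py
```

```text
[-0.0196  0.0721 -0.19  ] [0.0075 0.2116 0.5   ]
[-0.0283  0.0212 -0.15  ] [-0.0208  0.2328  0.35  ]
[-0.1618 -0.0031 -0.05  ] [-0.1826  0.2297  0.3   ]
[-0.0106 -0.0135 -0.2   ] [-0.1933  0.2162  0.1   ]
[-0.0157 -0.0061 -0.2   ] [-0.2089  0.21   -0.1   ]
[-0.0257  0.0047 -0.25  ] [-0.2347  0.2147 -0.35  ]
[-0.031   0.0075 -0.25  ] [-0.2657  0.2223 -0.6   ]
[-0.0415  0.0051 -0.3   ] [-0.3072  0.2274 -0.9   ]
```

Call:
{"api": "jog_arm", "payload": {"series": [[0.063,0,0,0,-0.006,0.024,1],[0.063,0,0,0,-0.007,0.024,1],[0.064,0,0,0,-0.007,0.024,1],[0.05,0,0,0,-0.01,0.01,1],[0.05,0,0,0,-0.01,0.01,1],[0.05,0,0,0,-0.01,0.005,1],[0,0,0,-0.003,-0.018,0,1],[0.01,0,0,-0.005,-0.028,0,1],[0.01,0,0,-0.005,-0.034,-0.001,1],[0.01,0,0,-0.005,-0.034,-0.001,1],[0.01,0,0,-0.003,-0.028,-0.001,1],[0.01,0,0,0,-0.02,0,1]]}}

```text
clock: 23.55
ee_pos: [0.585, -0.1881, 0.2344]
orientation: [-0.416, 0.566, -0.423, 0.573]
wrist_force: [-0.2, -0.3, -3.0]
finger_gap: 0.181
```

```bash
python3 -c "
from h import *
look(18,(120,260,60,240),(90,220,250,430))"
```

```text
t 23.55 pos [ 0.585  -0.1881  0.2344] gap 0.181 F [-0.2 -0.3 -3. ] 
q [-0.251  0.364  1.552 -0.318  1.17  -0.12 ] 
appr [-0.003 -0.296 -0.955] jaw [ 1.    -0.014  0.001] jawyaw -0.0144
```

View pics/v18.png

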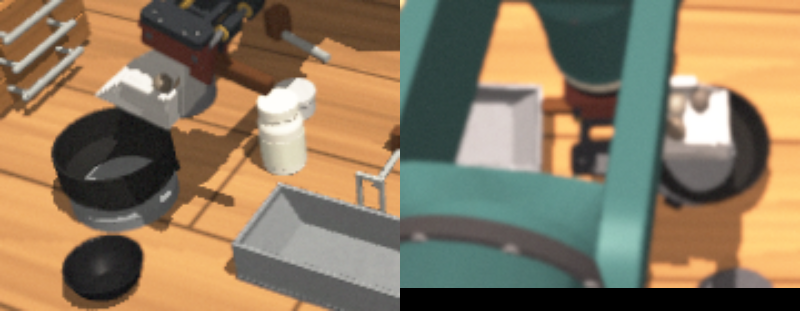

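```bash
python3 - <<'E'
from h import *
b=cv2.imread('pics/top18.png')[110:190,360:440]; cv2.imwrite('pics/k6.png',cv2.resize(b,(560,560),interpolation=cv2.INTER_CUBIC))
print(proj('top',[[.586-.037,-.325,.19],[.586+.037,-.325,.19]]), proj('top',[[.586,-.339,.085]]))
E
```

```text
[[400.03081134 159.72490397]
 [398.4801012  128.86654002]] [[389.07335296 154.48864546]]
```

View pics/k6.png

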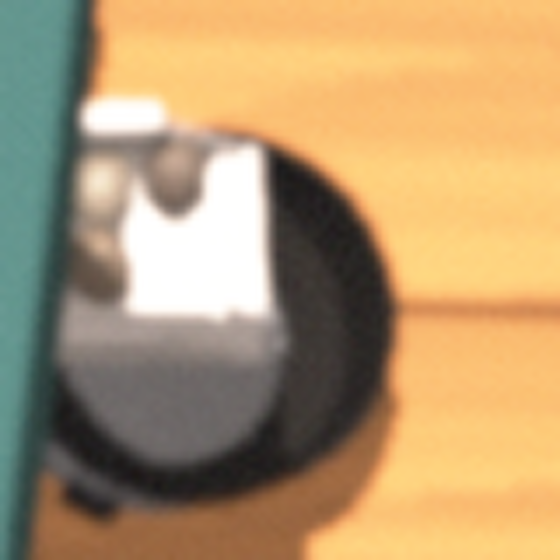

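Call:
{"api": "jog_arm", "payload": {"series": [[0.1,0,0,0,-0.002,-0.008,1],[0.1,0,0,0,-0.003,-0.006,1],[0.1,0,0,0,-0.008,-0.003,1],[0.1,0,0,0,-0.008,-0.003,1],[0.08,0,0,0,-0.0085,0.0015,1],[0.08,0,0,0,-0.0085,0.0015,1],[0.09,0,0,0,-0.0087,0.0017,1],[0,0,0,0,0,0,1],[0.08,0,0,0,-0.01,0.0025,1],[0.08,0,0,0,-0.01,0.0025,1],[0.09,0,0,0,-0.011,0.0025,1],[0,0,0,0,0,0,1]]}}

```text
clock: 24.85
ee_pos: [0.5866, -0.2648, 0.2251]
orientation: [0.62, -0.328, 0.631, -0.332]
wrist_force: [0.4, -0.0, -2.3]
finger_gap: 0.181
```

```bash
python3 -c "
from h import *
look(19,(120,260,60,240),(90,220,250,430))"
```

```text
t 24.85 pos [ 0.5866 -0.2648  0.2251] gap 0.181 F [ 0.4 -0.  -2.3] 
q [-0.769  0.64   1.213  0.421  1.72  -0.781] 
appr [-0.001  0.564 -0.826] jaw [ 1.    -0.013 -0.011] jawyaw -0.0133
```

View pics/v19.png

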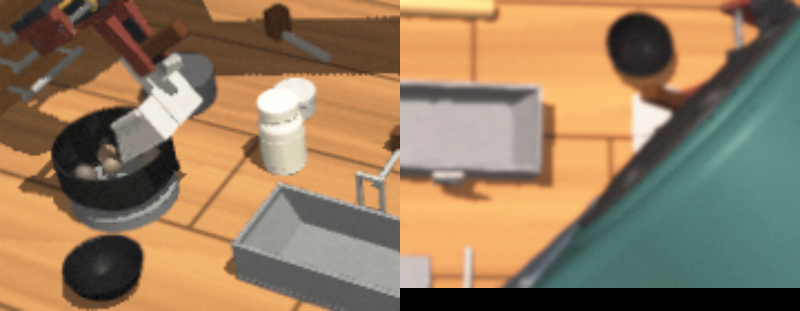

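Call:
{"api": "jog_arm", "payload": {"series": [[0.1,0,0,0,-0.0135,0.002,1],[0.1,0,0,0,-0.014,0.002,1],[0.1,0,0,0,-0.014,0.002,1],[0,0,0,0,0,0,1],[0,0,0,0,0,0,1]]}}

```text
clock: 25.45
ee_pos: [0.5876, -0.3033, 0.2329]
orientation: [0.663, -0.232, 0.672, -0.235]
wrist_force: [0.3, 0.8, -1.3]
finger_gap: 0.182
```

```bash
python3 -c "
from h import *
look(20,(120,260,60,240),(90,220,250,430))
a=cv2.imread('pics/scene20.png')[140:220,75:175];cv2.imwrite('pics/k7.png',cv2.resize(a,(700,560)))"
```

```text
t 25.45 pos [ 0.5876 -0.3033  0.2329] gap 0.182 F [ 0.3  0.8 -1.3] 
q [-0.87   0.812  1.032  0.584  1.991 -0.811] 
appr [-0.001  0.782 -0.623] jaw [ 1.    -0.007 -0.011] jawyaw -0.0073
```

View pics/k7.png

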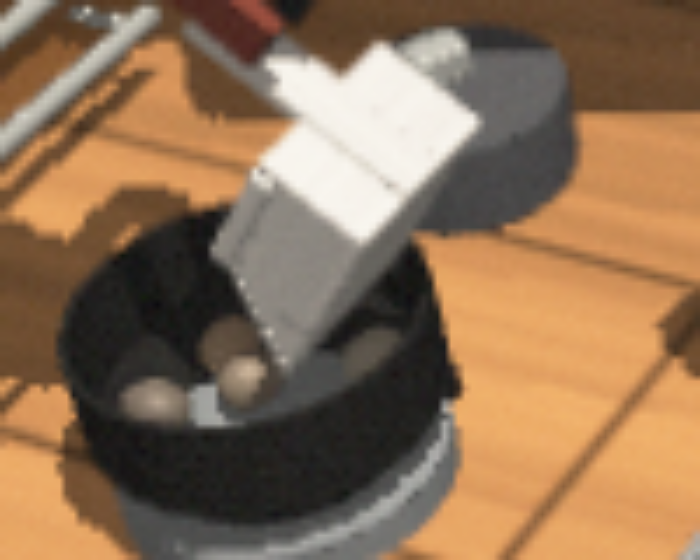

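Call:
{"api": "jog_arm", "payload": {"series": [[-0.05,0,0,0,0.005,0.03,1],[-0.12,0,0,0,0.015,0.03,1],[-0.12,0,0,0,0.02,0.02,1],[-0.12,0,0,0,0.02,0.01,1],[-0.12,0,0,0,0.02,0,1],[-0.12,0,0,0,0.02,0,1],[-0.12,0,0,0,0.02,0,1],[-0.13,0,0,0,0.02,0,1],[0,0,0,0,0.02,0,1],[0,0,0,0,0,0,1]]}}

```text
clock: 26.55
ee_pos: [0.5864, -0.1389, 0.3256]
orientation: [-0.499, 0.498, -0.501, 0.502]
wrist_force: [-0.6, -0.5, -1.6]
finger_gap: 0.175
```

```bash
python3 -c "
from h import *
look(21,(110,260,60,260),(90,220,250,430))"
```

```text
t 26.55 pos [ 0.5864 -0.1389  0.3256] gap 0.175 F [-0.6 -0.5 -1.6] 
q [-3.480e-01  2.960e-01  1.382e+00  1.000e-03  1.461e+00 -3.420e-01] 
appr [ 0.003 -0.    -1.   ] jaw [ 1.    -0.006  0.003] jawyaw -0.0063
```

View pics/v21.png

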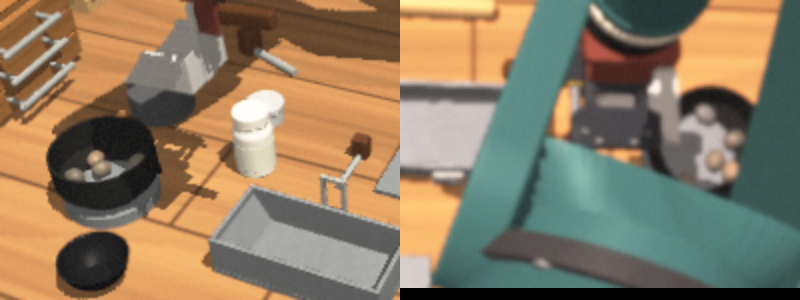

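Call:
{"api": "jog_arm", "payload": {"series": [[0,0,-0.06,-0.005,0.02,0,1],[0,0,-0.12,-0.011,0.038,0,1],[0,0,-0.127,-0.012,0.04,0,1],[0,0,-0.127,-0.012,0.04,0,1],[0,0,-0.127,-0.012,0.04,0,1],[0,0,-0.127,-0.012,0.04,0,1],[0,0,-0.127,-0.012,0.04,0,1],[0,0,-0.127,-0.012,0.04,0,1],[0,0,-0.127,-0.012,0.04,0,1],[0,0,-0.127,-0.012,0.04,0,1],[0,0,-0.127,-0.012,0.038,-0.02,1],[0,0,-0.124,-0.012,0.025,-0.04,1]]}}

```text
clock: 27.85
ee_pos: [0.4541, 0.2992, 0.266]
orientation: [0.04, -0.034, 0.708, -0.705]
wrist_force: [1.7, 0.3, -2.5]
finger_gap: 0.18
```

Call:
{"api": "jog_arm", "payload": {"series": [[0,0,0,0,0,-0.04,1],[0,0,0,0,0,-0.04,1],[0,0,0,0,0,-0.03,1],[0,0,0,0,0,-0.02,1],[0,0,0,0,0,0,1],[0,0,0,0,0,0,1]]}}

```text
clock: 28.45
ee_pos: [0.4522, 0.2959, 0.1337]
orientation: [0.039, -0.039, 0.706, -0.706]
wrist_force: [0.3, -0.3, -1.5]
finger_gap: 0.177
```

```bash
python3 -c "
from h import *
look(22,(110,260,270,480),(90,270,60,300))"
```

```text
t 28.45 pos [0.4522 0.2959 0.1337] gap 0.177 F [ 0.3 -0.3 -1.5] 
q [ 0.452  0.392  1.755 -0.     0.994  1.913] 
appr [ 0.  0. -1.] jaw [ 0.109 -0.994 -0.   ] jawyaw -1.4612
```

View pics/v22.png

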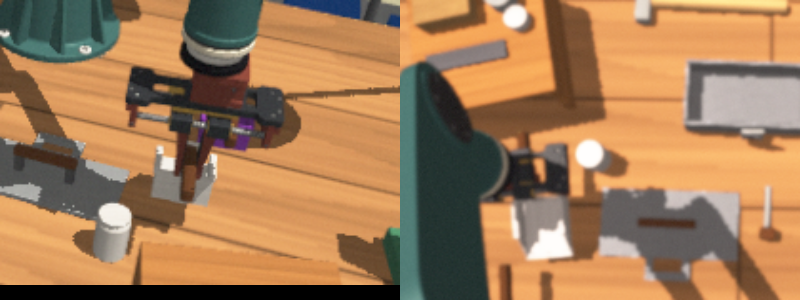

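Call:
{"api": "jog_arm", "payload": {"series": [[0,0,0,0,0,-0.025,1],[0,0,0,0,0,-0.017,1],[0,0,0,0,0,-0.009,1],[0,0,0,0,0,-0.003,1],[0,0,0,0,0,0,1]]}}

```text
clock: 29.05
ee_pos: [0.4548, 0.2976, 0.0813]
orientation: [0.041, -0.037, 0.707, -0.705]
wrist_force: [3.8, 0.1, 1.7]
finger_gap: 0.181
```

Call:
{"api": "jog_arm", "payload": {"series": [[0,0,0,0,0,-0.0015,1],[0,0,0,0,0,-0.001,1],[0,0,0,0,0,0,1]]}}

```text
clock: 29.35
ee_pos: [0.4545, 0.2976, 0.0798]
orientation: [0.042, -0.037, 0.707, -0.705]
wrist_force: [3.0, -1.1, 15.4]
finger_gap: 0.182
```

```bash
python3 -c "
from h import *
look(23,(130,230,290,430),(140,270,80,250))"
```

```text
t 29.35 pos [0.4545 0.2976 0.0798] gap 0.182 F [ 3.  -1.1 15.4] 
q [ 4.530e-01  4.690e-01  1.800e+00 -1.000e-03  8.660e-01  1.913e+00] 
appr [ 0.006  0.003 -1.   ] jaw [ 0.111 -0.994 -0.002] jawyaw -1.4599
```

View pics/v23.png

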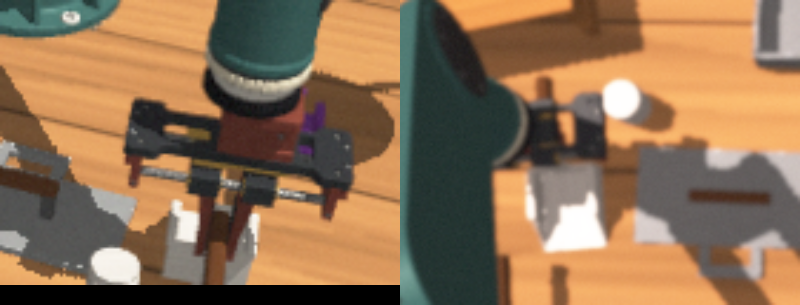

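Call:
{"api": "jog_arm", "payload": {"series": [[0,0,0,0,0,0.001,0.6],[0,0,0,0,0,0,0.3],[0,0,0,0,0,0,0.1],[0,0,0,0,0,0.02,0.1],[0,0,0,0,0,0.04,0.1],[0,0,0,0,0,0.05,0.1],[0,0,0,-0.02,0.02,0.05,0.1],[0,0,0,-0.03,0.03,0.02,0.1],[0,0,0,-0.035,0.03,0,0.1],[0,0,0,-0.035,0.03,0,0.1],[0,0,0,-0.035,0.03,0,0.1],[0,0,0,-0.035,0.03,0,0.1]]}}

```text
clock: 30.65
ee_pos: [0.2618, 0.4643, 0.2509]
orientation: [-0.039, 0.039, -0.706, 0.706]
wrist_force: [0.0, 0.8, -0.7]
finger_gap: 0.448
```

Call:
{"api": "jog_arm", "payload": {"series": [[0,0,0,-0.03,0.03,0,0.1],[0,0,0,-0.02,0.03,0,0.1],[0,0,0,0,0,0,0.1],[0,0,0,0,0,0,0.1]]}}

```text
clock: 31.05
ee_pos: [0.213, 0.5236, 0.2506]
orientation: [-0.04, 0.04, -0.705, 0.707]
wrist_force: [0.1, -0.1, 0.1]
finger_gap: 0.452
```

```bash
python3 -c "
from h import *
st()
for n in('scene','top'):
    im=grab(n,n+'24')[:,:,::-1]; cv2.imwrite(f'pics/f_{n}.png',cv2.resize(im,(800,600),interpolation=cv2.INTER_CUBIC))"
```

```text
t 31.05 pos [0.213  0.5236 0.2506] gap 0.452 F [ 0.1 -0.1  0.1] 
q [ 1.062  0.298  1.567 -0.     1.279  2.52 ] 
appr [-0.001 -0.002 -1.   ] jaw [ 0.113 -0.994  0.002] jawyaw -1.458
```

View pics/f_scene.png

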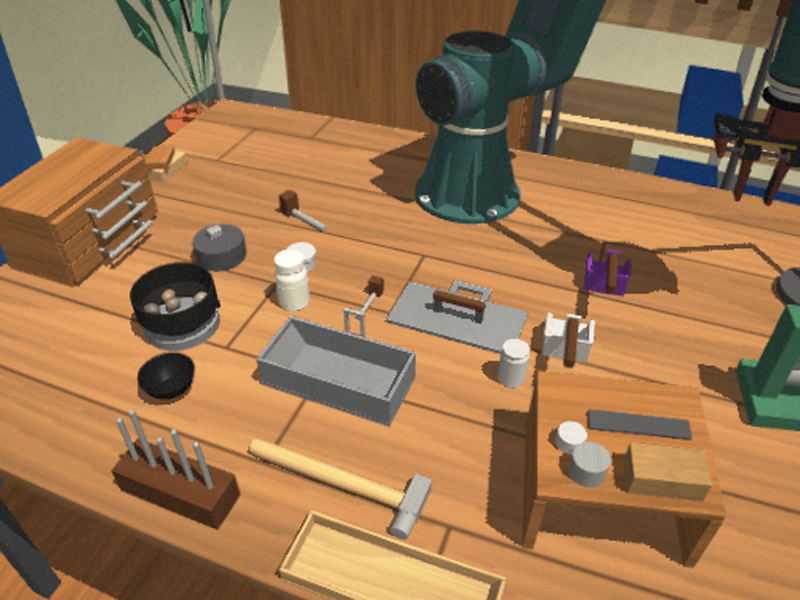

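View pics/f_top.png

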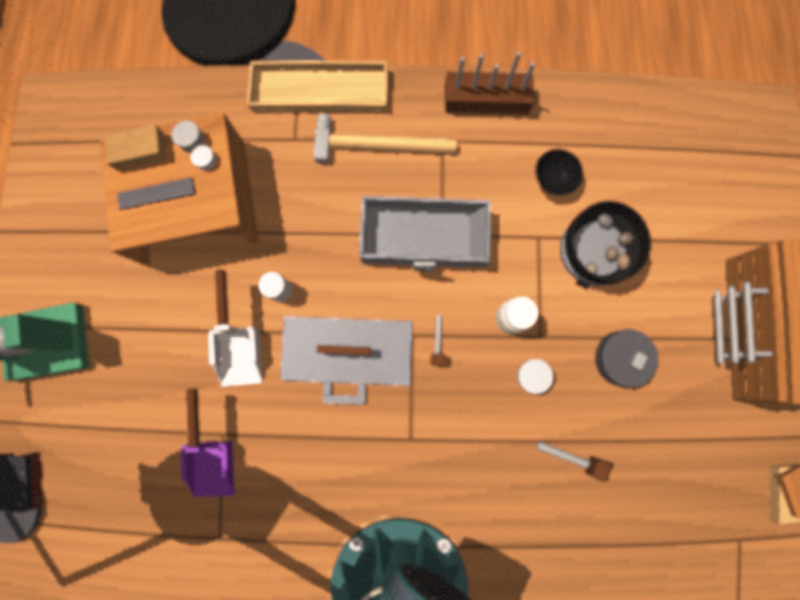

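All five stones show in the tumbler's bowl around (610,245) in the top view, and the bin is empty. The pin at (438,345), the lid at (347,350) and the scoop at (237,345) lie flat on the bench, and the bystanders are where they were.

```bash
python3 -c "
from h import *
print(order.sign_off())"
```

```text
the job is handed in; nothing more can be done
None
```

The tumbler is loaded, and I handed the job in at about 31 s of the 72 s allowed. The hand-in gives no verdict.

**What I did, in order:**
1. I pulled the small pin straight out of the staple and laid it on the bench.
2. I lifted the lid off and laid it flat, right way up.
3. I drew the aluminium scoop out from under the shelf by its rim, set it down, let go, and took it again by its handle.
4. I pushed the scoop under the stones against the ramp, tilted it up, lifted all five out and poured them into the tumbler's bowl.
5. I laid the scoop flat on the open bench and moved the arm clear.

**Last checks:**
- The final pictures showed five stones in the bowl, an empty bin and no stray stones.
- The pin, lid and scoop lay flat, and I saw no shift in the bystanders between the first and last pictures, compared by eye.
- The highest wrist force I read was about 33 N, when setting the scoop down the first time. Force was only reported at the end of each call.
- No check failed. The camera positions agreed with the given sizes to within about 2–3 mm, except one view of the scoop's handle end, which was about 9 mm off. I used the other view there.

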